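# Find and uncover the loose bed screw of a plate washer

### The job

One of the three capped screws that hold the bed of the plate washer has come loose. Push the plate carrier along its rods to the next station, until it clicks into the notch under the wash head and the screws are free, then tap the caps until you find the screw that gives way and sinks, lift the cap of that screw to at least 60 degrees and finish while holding it open, so that a colleague can get at the screw. Keep the caps of the tight screws shut, leave the carrier in its notch and do not disturb the other things on the bench.

Things in the scene. Friction and masses are not known exactly. Their poses are not given: they have to be found in the camera images.
- washer: White bench-top plate washer, fixed. Origin: bench level on the slide's centre line. Its y axis runs along the slide from the open end to the wash head and console, x across it away from the robot. Base 230 x 460 mm (y -200 to 260), deck 20 mm high; console box to y = 363, 110 mm high. Steel guide rods 12 mm thick at x = +-58, axis 50 mm high.
- bed (a point): Middle screw's place on the aluminium bed between the rods, on its top face (24 mm above the bench, washer x = 0, y = -80 mm). Three screws in a row at washer y = -150, -80 and -10 mm hold the bed, each under a blue hinged cap; at the start the carrier hides them.
- wash_head (a point): Underside of the blue 8-way manifold of the wash head (washer y = 170 mm, 123 mm above the bench; its needles reach down to 105 mm). The white bridge that carries it has uprights at washer x = +-100 and a beam 36 mm wide along y, top 175 mm high.
- carrier (a joint): Plate carrier on the rods, m along washer +y: 0 to 0.02 at the start (loading end), range 0 to 0.24. Tray centre at washer y = -80 mm + value. The next station is a spring-ball notch at 0.210; the carrier drops in by itself from about 5 mm either side. Sliding takes about 2 N, entering or leaving the notch about 7 N. There the end wall's outer face is at washer y = 55 mm and all caps are free.
- carrier_end (a point): Centre of the outer (-y) face of the carrier's upright end wall, 90 mm above the bench: the place to push. Wall 110 mm wide (x), 6 mm thick, 74 to 102 mm high. The steel tray is 140 mm (x) by 150 mm (y), underside 68 mm high, with a white 96-well plate clipped in, top 87 mm high. Moves with the carrier.
- screw_1 (a joint): Fixing screw 1 (nearest the washer's open end): how far it has been pushed down, m; 0 at the start. A tight screw does not move (under 1 mm). The loose one sinks 5 mm to its stop when its cap's tab is pressed with 2 to 4 N, and stays down. Head 15 mm across, its top 38 mm above the bench, hidden under cap 1 when that is shut.
- cap_1 (a joint): Hinged cap over screw 1: opening angle, rad; 0 = level, resting on the screw head; grows to 1.75 as it opens towards the robot (tab swings up and to washer -x) about the line through hinge_1 along washer y. A light spring shuts it when let go (about 1 N at the tab). A tap on it passes to the screw; on a sunk screw it rests at about -0.22. Blue disc 40 mm across, its top 42 mm above the bench.
- tab_1 (a point): Middle of the top edge of cap 1's upright pull tab. Tab: 10 mm thick along washer y, 14 mm along x, 20 mm tall, top 62 mm above the bench when shut (8 mm lower on a sunk screw), centre 38 mm from the hinge line on the +x side, 15 mm past the screw's axis. Tabs are 70 mm apart. Moves with the cap.
- hinge_1 (a point): Point on the hinge line of cap 1, 41 mm above the bench, 23 mm on the -x side of the screw's axis. Fixed on the washer.
- screw_2 (a joint): Fixing screw 2 (in the middle): how far it has been pushed down, m; 0 at the start. A tight screw does not move (under 1 mm). The loose one sinks 5 mm to its stop when its cap's tab is pressed with 2 to 4 N, and stays down. Head 15 mm across, its top 38 mm above the bench, hidden under cap 2 when that is shut.
- cap_2 (a joint): Hinged cap over screw 2: opening angle, rad; 0 = level, resting on the screw head; grows to 1.75 as it opens towards the robot (tab swings up and to washer -x) about the line through hinge_2 along washer y. A light spring shuts it when let go (about 1 N at the tab). A tap on it passes to the screw; on a sunk screw it rests at about -0.22. Blue disc 40 mm across, its top 42 mm above the bench.
- tab_2 (a point): Middle of the top edge of cap 2's upright pull tab. Tab: 10 mm thick along washer y, 14 mm along x, 20 mm tall, top 62 mm above the bench when shut (8 mm lower on a sunk screw), centre 38 mm from the hinge line on the +x side, 15 mm past the screw's axis. Tabs are 70 mm apart. Moves with the cap.
- hinge_2 (a point): Point on the hinge line of cap 2, 41 mm above the bench, 23 mm on the -x side of the screw's axis. Fixed on the washer.
- screw_3 (a joint): Fixing screw 3 (nearest the wash head): how far it has been pushed down, m; 0 at the start. A tight screw does not move (under 1 mm). The loose one sinks 5 mm to its stop when its cap's tab is pressed with 2 to 4 N, and stays down. Head 15 mm across, its top 38 mm above the bench, hidden under cap 3 when that is shut.
- cap_3 (a joint): Hinged cap over screw 3: opening angle, rad; 0 = level, resting on the screw head; grows to 1.75 as it opens towards the robot (tab swings up and to washer -x) about the line through hinge_3 along washer y. A light spring shuts it when let go (about 1 N at the tab). A tap on it passes to the screw; on a sunk screw it rests at about -0.22. Blue disc 40 mm across, its top 42 mm above the bench.
- tab_3 (a point): Middle of the top edge of cap 3's upright pull tab. Tab: 10 mm thick along washer y, 14 mm along x, 20 mm tall, top 62 mm above the bench when shut (8 mm lower on a sunk screw), centre 38 mm from the hinge line on the +x side, 15 mm past the screw's axis. Tabs are 70 mm apart. Moves with the cap.
- hinge_3 (a point): Point on the hinge line of cap 3, 41 mm above the bench, 23 mm on the -x side of the screw's axis. Fixed on the washer.
- vial_deck: Bystander: amber vial, blue cap, 23 mm across, 56 mm tall, standing on the washer's deck behind the far guide rod. Origin: centre of its underside.
- vial_bench: Bystander: the same kind of vial on the bench in front of the washer.
- hex_key: Bystander: T-handled hex key lying on the bench in front of the washer, red handle 84 mm, steel shaft 100 mm. Origin: below the middle of the handle.
- trough: Bystander: white reagent trough 85 x 128 x 30 mm behind the washer. Origin: centre of its underside.
- tube_rack: Bystander: white rack 80 x 160 mm with capped tubes, 88 mm tall, behind the washer. Origin: centre of its underside.
- tip_box: Bystander: blue pipette tip box 85 x 122 x 68 mm at the washer's open end. Origin: centre of its underside.
- spare_plate: Bystander: white 96-well plate 86 x 128 x 14 mm on the bench, to the robot's left. Origin: centre of its underside.

How it is judged:
By the outcome, as a careful person would: the job done as asked, in the order asked, and still so for the second after the job is handed in, while the arm keeps its last pose, push and grip.
It also fails if it takes over 56 s, if anything falls off the work surface, if the arm or the gripper's body presses on something with over 40 N, if the wrist force passes 120 N, or if a joint passes its speed limit or range.

### The arm

A 7-joint arm with a two-finger parallel gripper is mounted at the origin on the work surface. World frame = base frame: x ahead of the robot, y to its left, z up, the work surface at z = 0. Lengths are in m, angles in rad, forces in N, time in s.
With the tool pointing down it reaches from about 0.425 to 1.025 m from the base axis. Payload 9.4 kg.
Tool frame: the origin (TCP) lies between the finger pads; the fingertips stand 14 mm ahead of it and the grasp point (between the pads) lies 5 mm behind it (arm.tip_extent is the distance from the TCP to the fingertips, in m); z points along the fingers, y is the line along which they close (so a half turn about z gives the same grasp; the last joint's range is limited). The gripper opens to 85 mm and grips with 20 to 120 N. Pads are 22 mm wide; open, the fingers measure 114 mm over their backs; the gripper's body (76 mm by 85 mm) begins 54 mm behind the grasp point. The pads swing forward as they close: fully open they stand 13 mm farther back than shut.
Start: joints at [-1.198, 0.599, -0.003, 1.599, 0.002, 0.943, -0.08], TCP at [0.315, 0.653, 0.221] pointing down, gripper open.
Joint ranges: [-2.57, 2.57], [-0.35, 1.97], [-1.29, 1.29], [0.11, 2.56], [-1.05, 4.19], [0.11, 1.86], [-2.63, 2.63]. Speed limits (rad/s): [2.22, 2.22, 3.01, 3.01, 3.14, 3.14, 3.14].

### API

Orientations are given as a unit quaternion [x, y, z, w].
In Python, from workcell import arm gives the robot as it stands.
- The arm moves only by the tool step_arm, never from a script. Its argument "series" is a list of rows, each a list of 4 numbers: the shift along the tool's x, y, z in units of 40 mm (1.0 is 40 mm), then the turn about the tool's z in units of 5 degrees (1.0 is 5 degrees). A call has 1 to 8 rows; each row shifts and turns the commanded pose from where the row before left it, along the tool's axes as they then stand; what a row does not reach is not made up. A row lasts 1/8 s, in which the tool goes at most 62.5 mm and 10.7 degrees, less where a joint would pass 70% of its speed; a pose out of reach is approached as far as the arm can. A call is refused whole if a number of a shift passes 1 or a number of a turn 1, either way. A call with a gripper value outside its range is refused whole. "gripper" is the finger opening in mm, from 0 to 85.4, set as the call begins (left out, the last holds). The fingers move at their own pace and stop on an object; the grip force is fixed at half the most. Time passes only in rows, so rows that do not move let the fingers close. It gives the time, the measured TCP pose, the force, the opening and the grip force at its end, in the units of the state.
- arm.state(): the state, without advancing time (a new reading comes with each control period).
- arm.capture(name): name is "scene" or "top" or "wrist"; returns a dict with "frame" (480x640x3 uint8, red, green, blue), "range_z" (480x640 float32, m along the optical axis (not along the pixel's ray), 0 where there is no reading), "intrinsics" (3x3 intrinsics, pixels), "eye" and "orientation" of the camera in the world; the wrist camera has in their place "mount" (4x4, takes a point from camera to tool coordinates, whose origin is the TCP and whose axes are the flange's). Camera axes: x right, y down, z forward; pixel columns grow to the right and rows downward; lengths in m; the calibration is good to about 2 mm. A picture is of the moment at which its call begins: read the wrist's pose just before it.
- arm.hand_in(): hands the job in; it is judged then, once.
Trained networks look in a picture, given as the dict that the camera call returned (one of the last four; its "shot" number tells which), for a name from the list of things; names that differ only in an ending like _2 or _b are one class to them, and where a whole thing is asked for, a point or a joint stands for the part that bears it (a point fixed in the world has none). Each returns a list of dicts, best first, with "conf" (0 to 1); they miss things now and then, are a little off and sometimes report something else, mostly with a low value. They report only what shows in the picture. A call takes as long as a camera call.
- arm.spot_in(picture, thing): "centre" ([column, row] in pixels, amid what is visible of it).
- arm.regions_of(picture, thing): "mask" (480x640 bool, what is visible of it) and "centre" ([column, row] in pixels, amid what is visible of it).
The state is a dict: "t": time; "qpos": joint angles; "qvel": joint speeds; "tau": joint torques, N m; "tcp_pos": TCP position; "tool_rot": TCP orientation; "wrist_force": force on the tool from outside, world axes, zero at the start; "torque": the same for the moment, N m; "gripper_width": finger opening in m; "grasp_force": force on a finger pad.
Only numpy, scipy, OpenCV 4.12 (cv2) and the standard library are available. Lean on these libraries where they do the work, as an engineer would, in place of code of your own. Each camera call takes 0.05 s, during which the arm holds its last target. There are 200 camera calls.

## Working session

There is one attempt and no reset: what is moved stays moved. The work goes in short steps, Python scripts to look and compute and a tool call to move; the robot and the scene stay as the last step left them, time stands still between calls to the robot, and variables do not carry over. Pictures are saved under pics/ and viewed, at most 12 in all, crops included, and the job is handed in when it is done.

Besides the shell and the picture viewer there is one more tool, called after "Emit:" by a JSON object that holds its "method" and its "body". step_arm: Moves the arm, as the interface text tells. Its arguments: {"type":"object","properties":{"series":{"type":"array"},"gripper":{"type":"number"}},"required":["series"]}

```bash
mkdir -p pics
cat > h.py <<'E'
import numpy as np, cv2
from scipy.spatial.transform import Rotation as R
from workcell import arm
def pose(c,st=None):
    if 'mount' in c:
        T=np.eye(4);T[:3,:3]=R.from_quat(st['tool_rot']).as_matrix();T[:3,3]=st['tcp_pos'];return T@np.array(c['mount'])
    T=np.eye(4);o=np.array(c['orientation']);T[:3,:3]=o if o.shape==(3,3) else R.from_quat(o).as_matrix();T[:3,3]=c['eye'];return T
def cloud(c,st=None):
    K=np.array(c['intrinsics']);z=c['range_z'];v,u=np.mgrid[:480,:640]
    p=np.stack([(u-K[0,2])/K[0,0]*z,(v-K[1,2])/K[1,1]*z,z],-1)
    T=pose(c,st);w=p@T[:3,:3].T+T[:3,3];w[z<=0]=np.nan;return w
def save(c,n): cv2.imwrite('pics/'+n,c['frame'][:,:,::-1])
E
python3 - <<'E'
from h import *
s=arm.state();print(s['tcp_pos'],s['tool_rot'],s['wrist_force'])
for n in('top','scene'):
    c=arm.capture(n);save(c,n+'0.png');w=cloud(c);print(n,c['orientation'],c['eye'])
    for t in('washer','carrier_end','carrier','wash_head','tip_box','vial_deck','vial_bench','hex_key','tube_rack','trough','spare_plate'):
        try:
            for d in arm.regions_of(c,t)[:2]:
                m=d['mask'];print(t,round(d['conf'],2),np.round(d['centre']),np.round(np.nanmedian(w[m],0),3),np.round(np.nanpercentile(w[m],[2,98],axis=0),3).tolist())
        except Exception as e: print(t,e)
    for d in arm.spot_in(c,'carrier_end')[:2]: 
        u,v=np.round(d['centre']).astype(int);print('ce',d['conf'],u,v,w[v,u])
E
```

```text
[0.31501962 0.65244182 0.21971428] [ 2.22990155e-01  9.74820382e-01 -7.74484104e-04 -1.17510640e-04] [-0.02764557  0.49798575 -0.14049492]
top [-0.69304525  0.71443248 -0.05990567  0.07540437] [ 0.37115511 -0.0264466   1.08867064]
washer 0.71 [325. 238.] [ 0.557 -0.015  0.056] [[0.43, -0.299, 0.016], [0.698, 0.235, 0.177]]
carrier_end 0.95 [402. 243.] [ 0.533 -0.179  0.085] [[0.465, -0.253, 0.067], [0.609, -0.103, 0.102]]
carrier 0.9 [401. 248.] [ 0.533 -0.18   0.085] [[0.464, -0.254, 0.047], [0.61, -0.103, 0.102]]
wash_head 0.61 [321. 237.] [ 0.557 -0.016  0.056] [[0.429, -0.298, 0.016], [0.699, 0.234, 0.177]]
tip_box 0.62 [504. 260.] [ 0.499 -0.401  0.067] [[0.452, -0.466, 0.005], [0.552, -0.345, 0.072]]
vial_deck 0.52 [435. 207.] [ 0.616 -0.261  0.074] [[0.608, -0.272, 0.033], [0.628, -0.254, 0.079]]
vial_bench 0.58 [420. 322.] [ 0.369 -0.218  0.055] [[0.359, -0.232, 0.004], [0.38, -0.21, 0.059]]
hex_key 0.85 [348. 316.] [ 0.386 -0.068  0.012] [[0.312, -0.111, -0.0], [0.409, -0.038, 0.018]]
tube_rack 0.93 [340. 157.] [ 0.747 -0.062  0.048] [[0.711, -0.139, 0.003], [0.794, 0.014, 0
[... 1081 characters left out ...]
0.624 -0.259  0.055] [[0.593, -0.31, 0.02], [0.631, -0.252, 0.079]]
vial_bench 0.68 [306. 176.] [ 0.375 -0.215  0.038] [[0.361, -0.231, 0.008], [0.381, -0.208, 0.059]]
hex_key 0.61 [358. 209.] [ 0.385 -0.063  0.01 ] [[0.307, -0.109, 0.001], [0.412, -0.034, 0.018]]
hex_key 0.42 [305. 176.] [ 0.375 -0.215  0.035] [[0.362, -0.229, 0.004], [0.381, -0.208, 0.059]]
tube_rack 0.79 [257. 305.] [ 0.767 -0.053  0.049] [[0.721, -0.142, 0.004], [0.797, 0.02, 0.09]]
trough 0.78 [203. 260.] [ 0.713 -0.237  0.009] [[0.67, -0.301, 0.001], [0.764, -0.17, 0.032]]
spare_plate 0.71 [552. 286.] [0.359 0.394 0.015] [[0.306, 0.329, 0.003], [0.404, 0.456, 0.019]]
ce 0.7 274 208 [ 0.55291952 -0.1710509   0.08692975]
```

View pics/top0.png

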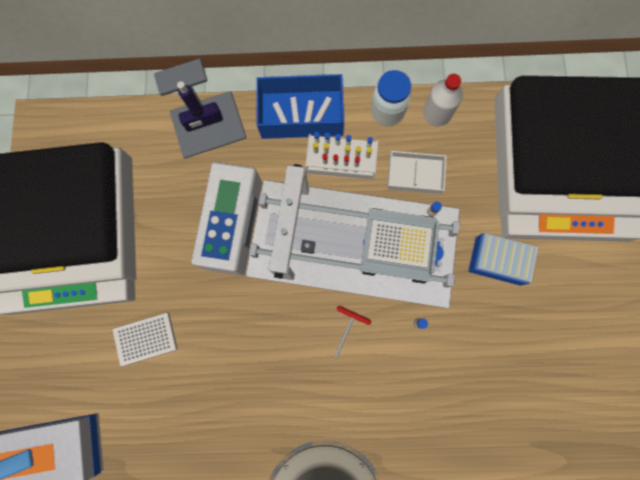

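View pics/scene0.png

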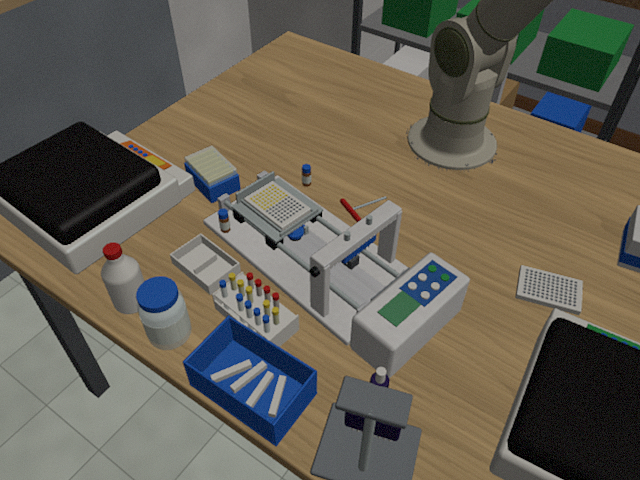

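Run:
```python
from h import *
for n in('top','scene'):
    c=arm.capture(n);w=cloud(c)
    m=arm.regions_of(c,'washer')[0]['mask']; P=w[m]
    q=arm.regions_of(c,'carrier')[0]['mask']; Q=w[q]
    for nm,S,lo,hi in(('console',P,.104,.118),('beam',P,.168,.182),('endwall',Q,.096,.108),('plate',Q,.082,.0925),('tray',Q,.06,.078),('deck',P,.014,.026)):
        s=S[(S[:,2]>lo)&(S[:,2]<hi)][:,:2].astype(np.float32)
        if len(s)>20:
            r=cv2.minAreaRect(s*1000); print(n,nm,len(s),np.round(r[0],1),np.round(r[1],1),round(r[2],2),np.round(np.median(s,0)*1000,1))
    # rods
    K=w.reshape(-1,3); k=K[(K[:,2]>.05)&(K[:,2]<.06)&(K[:,1]<.2)&(K[:,1]>-.1)&(K[:,0]>.42)&(K[:,0]<.68)]
    print('rodpts',len(k))
    for lo,hi in((.45,.545),(.57,.66)):
        s=k[(k[:,0]>lo)&(k[:,0]<hi)]; 
        if len(s)>10: 
            vx,vy,x,y=cv2.fitLine(s[:,:2].astype(np.float32),cv2.DIST_HUBER,0,.001,.001).ravel();print(n,len(s),np.degrees(np.arctan2(vx/np.sign(vy),abs(vy))),x,y,x-vx/vy*y)
```

```text
top console 4741 [570.   -4.3] [502.2 228.3] 79.33 [602.3 192.3]
top beam 1894 [581.3  53.6] [ 39.5 216.5] 79.47 [577.3  53.7]
top endwall 173 [ 524.  -248.9] [  6.9 108.7] 79.13 [ 524.  -248.5]
top plate 2673 [ 537.9 -176.2] [143.7 108.7] 79.39 [ 537.1 -177.2]
top tray 1599 [ 537.3 -182.2] [158.  146.5] 79.55 [ 500.8 -173.2]
top deck 10909 [559.2 -65.3] [498.5 230.7] 79.45 [546.4 -59. ]
rodpts 1017
top 538 10.163687 0.5209895 0.05131086 0.51179075
top 424 10.432559 0.63117015 0.015423074 0.6283304
scene console 5534 [571.4  -2. ] [503.3 231.1] 79.46 [619.4 195.5]
scene beam 1674 [581.7  55.8] [ 39.5 216.7] 79.19 [592.7  56.3]
scene endwall 174 [ 525.  -247.4] [ 12.  109.2] 78.77 [ 526.4 -247.9]
scene plate 1986 [ 538.5 -177. ] [153.1 111.9] 78.27 [ 541.4 -175.3]
scene tray 1112 [ 535.1 -196.6] [192.7 145.8] 79.61 [ 587.4 -167.3]
scene deck 7607 [565.6 -32.3] [564.3 231.9] 79.18 [612.7 -48. ]
rodpts 847
scene 449 10.741344 0.52411014 0.054075364 0.51385206
scene 381 10.475418 0.6325594 0.0034595844 0.63191974
```

Top view: the washer runs from its open end (right, px 455,235) to the console (px 225,215). The carrier is at px (401,245), its end wall at about (437,250), and the tip box sits beyond the open end at (503,260). The scene view agrees. The washer frame origin is about (0.5505, -0.1125), yawed -10.5°.

Emit:
{"method": "step_arm", "body": {"series": [[0, 0, -0.3, -1], [0, 0, -0.3, -1], [0, 0, 0, -1], [-0.42, -1, 0, -0.06], [-0.42, -1, 0, 0], [-0.42, -1, 0, 0], [-0.42, -1, 0, 0], [-0.42, -1, 0, 0]], "gripper": 0}}

```text
t: 2.6
tcp_pos: [0.3616, 0.4396, 0.2448]
tool_rot: [0.091, 0.996, 0.0, 0.0]
wrist_force: [1.2, -1.1, 1.1]
gripper_width: 0.0003
grasp_force: 0.0
```

Emit:
{"method": "step_arm", "body": {"series": [[-0.42, -1, 0, 0], [-0.42, -1, 0, 0], [-0.42, -1, 0, 0], [-0.42, -1, 0, 0], [-0.42, -1, 0, 0], [-0.42, -1, 0, 0], [-0.42, -1, 0, 0], [-0.42, -1, 0, 0]]}}

```text
t: 3.6
tcp_pos: [0.4356, 0.1005, 0.2449]
tool_rot: [0.091, 0.996, 0.0, 0.0]
wrist_force: [0.6, 1.2, -0.0]
gripper_width: -0.0
grasp_force: 0.0
```

Emit:
{"method": "step_arm", "body": {"series": [[-0.42, -1, 0, 0], [-0.42, -1, 0, 0], [-0.42, -1, 0, 0], [-0.42, -1, 0, 0], [-0.42, -1, 0, 0], [-0.42, -1, 0, 0], [-0.42, -1, 0, 0], [0, 0, 0, 0]]}}

```text
t: 4.6
tcp_pos: [0.5002, -0.1984, 0.2447]
tool_rot: [0.094, 0.996, -0.001, 0.0]
wrist_force: [-0.3, 0.8, -0.6]
gripper_width: 0.0
grasp_force: 0.0
```

```bash
cat >> h.py <<'E'
O=np.array([.5505,-.1125]);A=np.radians(10.5);XW=np.array([np.cos(A),-np.sin(A)]);YW=np.array([np.sin(A),np.cos(A)])
def tow(p): d=np.asarray(p)[...,:2]-O; return np.stack([d@XW,d@YW,np.asarray(p)[...,2]],-1)*1000
def st():
    s=arm.state();M=R.from_quat(s['tool_rot']).as_matrix()
    print('t',s['t'],'washer mm',np.round(tow(s['tcp_pos']),1),'toolY deg',round(np.degrees(np.arctan2(M[1,1],M[0,1])),2),'zax',np.round(M[:,2],3),'F',np.round(s['wrist_force'],2),'w',s['gripper_width']);return s
E
python3 - <<'E'
from h import *
s=st();c=arm.capture('wrist');save(c,'w1.png');w=tow(cloud(c,s))
for t in('carrier_end','carrier','tab_1','tip_box'):
    for d in arm.regions_of(c,t)[:3]:
        P=w[d['mask']];print(t,round(d['conf'],2),np.round(d['centre']),np.round(np.nanpercentile(P,[2,50,98],axis=0)).tolist())
E
```

```text
t 4.6 washer mm [-33.8 -93.6 244.7] toolY deg 79.25 zax [ 0.001 -0.001 -1.   ] F [-0.3   0.8  -0.61] w 1.964778938760187e-06
carrier_end 0.75 [362. 241.] [[-70.0, -138.0, 69.0], [-18.0, -60.0, 86.0], [62.0, 6.0, 102.0]]
carrier 0.94 [365. 241.] [[-70.0, -137.0, 72.0], [-17.0, -60.0, 86.0], [62.0, 6.0, 102.0]]
tab_1 0.8 [255. 247.] [[-26.0, -168.0, 36.0], [-1.0, -156.0, 42.0], [20.0, -148.0, 63.0]]
tip_box 0.66 [105. 255.] [[-38.0, -354.0, 8.0], [-0.0, -289.0, 68.0], [48.0, -237.0, 69.0]]
```

View pics/w1.png

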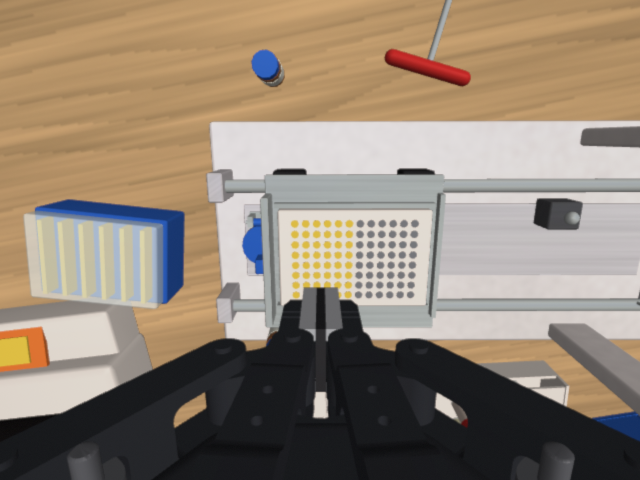

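Wrist view: the end wall's outer edge is at px column ~265, blue cap 1 just shows at (255,247), and the tip box is at (105,255). This fits the washer frame. Next I go behind the end wall and down.

Emit:
{"method": "step_arm", "body": {"series": [[-0.4, -1, 0, 0.05], [-0.45, -1, 0, 0], [0, -0.04, 0.7, 0], [0, 0, 1, 0], [0, 0, 1, 0], [0, 0, 0.7, 0], [0, 0, 0.3, 0], [0, 0, 0, 0]]}}

```text
t: 5.85
tcp_pos: [0.5185, -0.2807, 0.0964]
tool_rot: [0.093, 0.996, 0.0, -0.0]
wrist_force: [-0.3, -0.4, 0.4]
gripper_width: -0.0002
grasp_force: 0.0
```

Run:
```python
from h import *
st()
```

```text
t 5.85 washer mm [  -0.8 -171.2   96.4] toolY deg 79.33 zax [-0.001  0.    -1.   ] F [-0.35 -0.41  0.43] w -0.00017466274314611232
```

Emit:
{"method": "step_arm", "body": {"series": [[0, 0.3, 0, 0.03], [0, 0.3, 0, 0], [0, 0.4, 0, 0], [0, 0.5, 0, 0], [0, 0.5, 0, 0], [0, 0.5, 0, 0], [0, 0.5, 0, 0], [0, 0.3, 0, 0]]}}

```text
t: 6.85
tcp_pos: [0.5437, -0.1495, 0.0967]
tool_rot: [0.094, 0.996, 0.0, 0.0]
wrist_force: [-0.2, -0.1, -0.5]
gripper_width: 0.0003
grasp_force: 0.0
```

Run:
```python
from h import *
s=st();c=arm.capture('top');w=tow(cloud(c))
q=w[arm.regions_of(c,'carrier')[0]['mask']];
s=q[(q[:,2]>96)&(q[:,2]<108)];print(len(s),np.round(np.nanpercentile(s,[2,50,98],axis=0),1))
s=q[(q[:,2]>80)&(q[:,2]<93)];print(len(s),np.round(np.nanpercentile(s,[2,50,98],axis=0),1))
```

```text
t 6.85 washer mm [  0.  -37.6  96.7] toolY deg 79.25 zax [ 0.  0. -1.] F [-0.18 -0.09 -0.51] w 0.000342757728980038Traceback (most recent call last):
  File "<stdin>", line 3, in <module>
IndexError: list index out of range
```

```bash
cat >> h.py <<'E'
def carr():
    c=arm.capture('scene');w=tow(cloud(c)).reshape(-1,3)
    s=w[(abs(w[:,0])<50)&(w[:,1]>-170)&(w[:,1]<150)&(w[:,2]>80)&(w[:,2]<93)]
    h=np.histogram(s[:,1],bins=np.arange(-170,151,10))
    print('plate hist',[(int(b),int(n)) for n,b in zip(*h) if n>5]); 
    f=w[(abs(abs(w[:,0])-58)<6)&(w[:,1]>-170)&(w[:,1]<150)&(w[:,2]>66)&(w[:,2]<80)]
    print('tray edge y',np.round(np.nanpercentile(f[:,1],[1,5,50,95,99]),1))
    return c
E
python3 - <<'E'
from h import *
st();c=carr();save(c,'s2.png')
E
```

```text
t 6.95 washer mm [  0.1 -37.7  96.6] toolY deg 79.29 zax [ 0.     0.001 -1.   ] F [ 0.02 -0.3   0.16] w 7.951321911267604e-05
plate hist [(-140, 131), (-130, 107), (-120, 116), (-110, 119), (-100, 110), (-90, 102), (-80, 94), (-70, 86), (-60, 105), (-50, 133), (-40, 138), (-30, 151), (-20, 149), (-10, 186), (0, 118)]
tray edge y [-139.6 -129.6  -50.5    6.5    9. ]
```

View pics/s2.png

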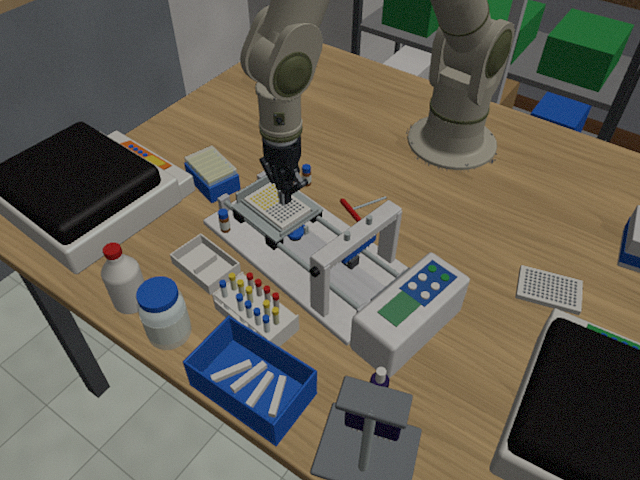

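Run:
```python
from h import *
print(arm.tip_extent)
s=st();c=arm.capture('wrist');save(c,'w3.png');w=tow(cloud(c,s))
c2=arm.capture('scene');cv2.imwrite('pics/s3.png',cv2.resize(c2['frame'][130:270,200:380,::-1],None,fx=4,fy=4))
u,v=np.mgrid[300:330:10,300:345:8]
print(np.round(w[290:420:20,320]),np.round(w[290:420:20,310,2]))
```

```text
0.014
t 7.0 washer mm [  0.1 -39.   96.6] toolY deg 79.21 zax [ 0. -0. -1.] F [-0.64 -0.31 -0.51] w -6.35771079320609e-06
[[-11. -39. 114.]
 [-11. -39. 132.]
 [-10. -39. 144.]
 [ -4. -39. 144.]
 [  3. -39. 145.]
 [ 11. -39. 144.]
 [135. -40.  -2.]] [114. 132. 145. 160. 157. 155. 158.]
```

View pics/w3.png

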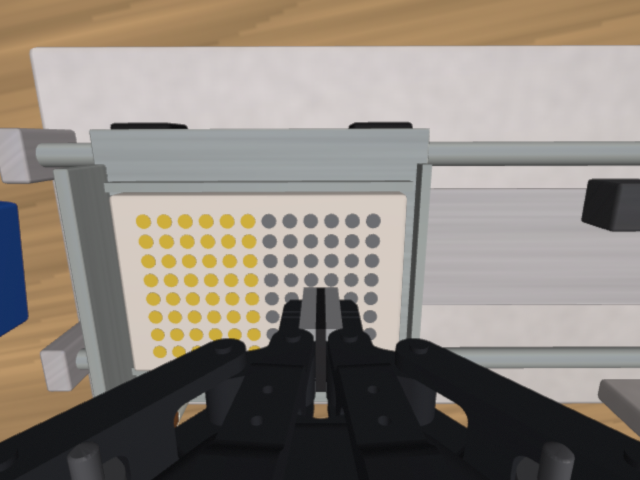

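View pics/s3.png

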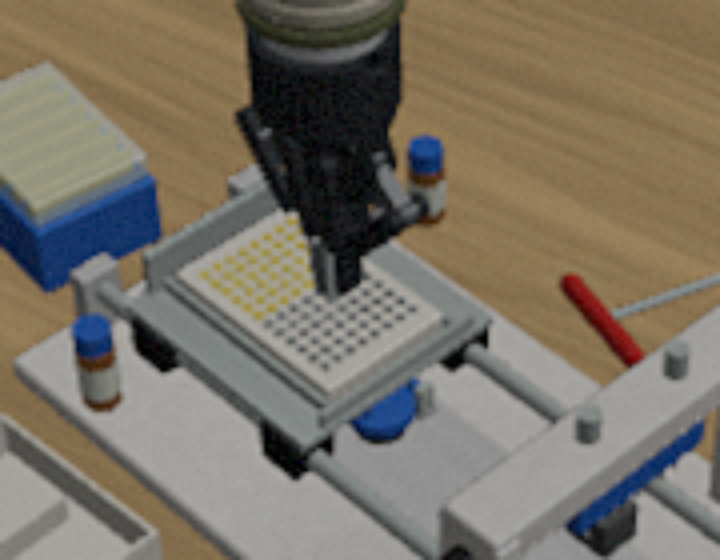

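Run:
```python
from h import *
s=st();c=arm.capture('wrist');w=tow(cloud(c,s))
for r in range(276,300,2): print(r,np.round(w[r,308],0),np.round(w[r,330],0))
c=arm.capture('scene');q=tow(cloud(c)).reshape(-1,3)
q=q[(abs(q[:,0])<14)&(abs(q[:,1]+39)<22)&(q[:,2]>90)&(q[:,2]<150)]
q=q[np.argsort(q[:,2])];print(len(q),np.round(q[:30:2]))
```

```text
t 7.1 washer mm [  0.  -40.5  96.7] toolY deg 79.1 zax [ 0.    -0.001 -1.   ] F [-0.11 -1.38 -0.22] w 0.00020432227193217548
276 [ -7. -46.  87.] [ -7. -36.  88.]
278 [ -6. -46.  88.] [ -6. -36.  87.]
280 [ -5. -46.  88.] [ -5. -36.  87.]
282 [ -4. -46.  88.] [ -4. -36.  87.]
284 [ -3. -46.  87.] [ -3. -36.  87.]
286 [ -2. -46.  88.] [ -2. -36.  87.]
288 [-11. -45. 112.] [-12. -36. 114.]
290 [-11. -45. 115.] [-11. -36. 115.]
292 [-11. -45. 117.] [-12. -37. 118.]
294 [-11. -45. 118.] [-11. -37. 119.]
296 [-11. -45. 120.] [-11. -37. 121.]
298 [-11. -45. 122.] [-11. -37. 121.]
157 [[ -0. -39.  90.]
 [ 11. -59.  90.]
 [ -1. -17.  90.]
 [ -4. -44.  90.]
 [ 13. -47.  91.]
 [ -8. -44.  91.]
 [ -8. -48.  91.]
 [  9. -38.  91.]
 [ -8. -35.  91.]
 [-10. -37.  92.]
 [  9. -23.  93.]
 [  4. -37. 109.]
 [  3. -35. 110.]
 [  9. -47. 112.]
 [  8. -35. 114.]]
```

The depth readings show the closed fingertips at about 111 mm with TCP z at 97 mm. They sit about 14 mm behind the TCP, not ahead of it, so the fingers passed over the wall without touching the carrier. I'll go back and descend with that correction.

Emit:
{"method": "step_arm", "body": {"series": [[0, 0, -0.3, 0.05], [0, -0.8, 0, 0], [0, -1, 0, 0], [0, -1, 0, 0], [0, -0.6, 0, 0], [0, 0, 0.4, 0], [0, 0, 0.6, 0], [0, 0, 0, 0]]}}

```text
t: 8.2
tcp_pos: [0.5163, -0.2835, 0.0669]
tool_rot: [0.096, 0.995, 0.001, -0.002]
wrist_force: [0.8, 0.4, 0.0]
gripper_width: -0.0002
grasp_force: 0.0
```

Run:
```python
from h import *
s=st();c=arm.capture('wrist');w=tow(cloud(c,s))
for r in range(276,300,3): print(r,np.round(w[r,308],0),np.round(w[r,330],0))
```

```text
t 8.2 washer mm [  -2.5 -174.3   66.9] toolY deg 78.93 zax [-0.003  0.002 -1.   ] F [0.78 0.38 0.04] w -0.00023173639237586841
276 [   4. -181.   20.] [  -2. -169.   37.]
279 [   6. -181.   20.] [  -1. -169.   40.]
282 [   8. -181.   20.] [   6. -169.   24.]
285 [   9. -181.   21.] [   8. -169.   23.]
288 [ -13. -179.   82.] [ -14. -170.   83.]
291 [ -13. -179.   85.] [ -14. -170.   87.]
294 [ -14. -179.   88.] [ -14. -170.   89.]
297 [ -13. -178.   91.] [ -14. -171.   92.]
```

Emit:
{"method": "step_arm", "body": {"series": [[-0.05, 0.3, 0, 0.05], [0, 0.3, 0, 0], [0, 0.4, 0, 0], [0, 0.4, 0, 0], [0, 0.4, 0, 0], [0, 0.4, 0, 0], [0, 0.4, 0, 0], [0, 0.4, 0, 0]]}}

```text
t: 9.25
tcp_pos: [0.5424, -0.1668, 0.0685]
tool_rot: [0.099, 0.995, 0.0, -0.0]
wrist_force: [-1.2, -2.2, 2.1]
gripper_width: 0.0002
grasp_force: 1.1
```

Run:
```python
from h import *
st();carr()
```

```text
t 9.25 washer mm [  2.  -54.8  68.5] toolY deg 78.63 zax [-0.001  0.    -1.   ] F [-1.21 -2.2   2.07] w 0.00019107561879539955
plate hist [(-60, 6), (-40, 154), (-30, 126), (-20, 147), (-10, 153), (0, 151), (10, 148), (20, 150), (30, 155), (40, 160), (50, 157), (60, 160), (70, 160), (80, 170), (90, 101)]
tray edge y [-39.7 -33.   30.3  88.7  96.3]
```

Emit:
{"method": "step_arm", "body": {"series": [[0.02, 0.2, 0, -0.15], [0.02, 0.3, 0, 0], [0, 0.4, 0, 0], [0, 0.4, 0, 0], [0, 0.4, 0, 0], [0, 0.3, 0, 0], [0, 0.2, 0, 0], [0, 0, 0, 0]]}}

```text
t: 10.3
tcp_pos: [0.5569, -0.0804, 0.0685]
tool_rot: [0.092, 0.996, 0.0, -0.001]
wrist_force: [-1.3, 0.3, -0.1]
gripper_width: 0.0
grasp_force: 0.0
```

```bash
sed -i 's/<150)/<235)/g; s/151,10/231,10/' h.py
python3 - <<'E'
from h import *
s=st();carr();c=arm.capture('wrist');w=tow(cloud(c,s))
q=w.reshape(-1,3);q=q[(abs(q[:,0]+35)<15)&(q[:,2]>97)&(q[:,2]<104)&(q[:,1]>-60)];print(len(q),np.round(np.nanpercentile(q[:,1],[2,10,50,90]),1) if len(q) else '')
E
```

```text
t 10.3 washer mm [ 0.4 32.8 68.5] toolY deg 79.41 zax [-0.001  0.    -1.   ] F [-1.26  0.35 -0.14] w 2.8632444140761776e-05
plate hist [(30, 8), (50, 161), (60, 163), (70, 159), (80, 164), (90, 103), (140, 17), (150, 71), (160, 178), (170, 185), (180, 187), (190, 126)]
tray edge y [ 48.1  52.5 156.1 196.1 197.3]
1810 [48.4 48.6 51.1 53.6]
```

Emit:
{"method": "step_arm", "body": {"series": [[0, 0.1, 0, 0], [0, 0.05, 0, 0], [0, 0, 0, 0]]}}

```text
t: 10.78
tcp_pos: [0.5586, -0.0747, 0.0686]
tool_rot: [0.092, 0.996, 0.0, 0.0]
wrist_force: [-0.3, -0.9, 0.1]
gripper_width: -0.0
grasp_force: 0.0
```

```bash
cat >> h.py <<'E'
def wall():
    s=st();c=arm.capture('wrist');w=tow(cloud(c,s));q=w.reshape(-1,3);q=q[(abs(q[:,0]+35)<15)&(q[:,2]>97)&(q[:,2]<104)&(q[:,1]>0)]
    print('wall y',len(q),np.round(np.nanpercentile(q[:,1],[2,10,50,90]),1) if len(q) else '');return s,c,w
E
python3 - <<'E'
from h import *
wall();carr()
E
```

```text
t 10.775 washer mm [ 1.  38.6 68.6] toolY deg 79.4 zax [ 0.  0. -1.] F [-0.25 -0.92  0.14] w -1.7025231459124806e-05
wall y 1812 [53.  53.2 55.7 58.3]
plate hist [(30, 9), (50, 149), (60, 103), (70, 162), (80, 168), (90, 101), (140, 19), (150, 72), (160, 174), (170, 191), (180, 188), (190, 157), (200, 65)]
tray edge y [ 53.3  58.  161.9 200.8 202.5]
```

Emit:
{"method": "step_arm", "body": {"series": [[0, 0.05, 0, 0], [0, 0, 0, 0]]}}

```text
t: 11.12
tcp_pos: [0.559, -0.0731, 0.0686]
tool_rot: [0.092, 0.996, 0.0, 0.0]
wrist_force: [0.2, 0.1, -0.9]
gripper_width: -0.0002
grasp_force: 0.0
```

Run:
```python
from h import *
wall();carr()
```

```text
t 11.125 washer mm [ 1.2 40.3 68.6] toolY deg 79.39 zax [ 0.  0. -1.] F [ 0.2   0.14 -0.91] w -0.00017505006433810266
wall y 1804 [54.5 54.7 57.2 59.7]
plate hist [(30, 7), (50, 103), (60, 113), (70, 170), (80, 165), (90, 102), (140, 21), (150, 77), (160, 171), (170, 175), (180, 194), (190, 155), (200, 94)]
tray edge y [ 55.   59.2 163.6 202.  204. ]
```

Emit:
{"method": "step_arm", "body": {"series": [[0, 0.05, 0, 0], [0, 0, 0, 0]]}}

```text
t: 11.48
tcp_pos: [0.5593, -0.0712, 0.0686]
tool_rot: [0.093, 0.996, -0.0, 0.0]
wrist_force: [1.0, -1.5, -0.2]
gripper_width: -0.0002
grasp_force: 0.3
```

Run:
```python
from h import *
wall()
```

```text
t 11.475 washer mm [ 1.1 42.2 68.6] toolY deg 79.38 zax [ 0. -0. -1.] F [ 0.98 -1.55 -0.17] w -0.00016076823360043564
wall y 1798 [56.3 56.5 59.  61.5]
```

Emit:
{"method": "step_arm", "body": {"series": [[0, -0.15, 0, 0], [0, 0, 0, 0]]}}

```text
t: 11.78
tcp_pos: [0.558, -0.0778, 0.0686]
tool_rot: [0.093, 0.996, -0.0, -0.0]
wrist_force: [0.1, -0.1, 0.4]
gripper_width: -0.0
grasp_force: 0.0
```

Run:
```python
from h import *
wall()
```

```text
t 11.775 washer mm [ 1.  35.5 68.6] toolY deg 79.33 zax [-0. -0. -1.] F [ 0.06 -0.09  0.45] w -1.99811229611387e-05
wall y 1859 [56.3 56.4 58.9 61.5]
```

Emit:
{"method": "step_arm", "body": {"series": [[0, 0.15, 0, 0], [0, 0.06, 0, 0], [0, 0, 0, 0]]}}

```text
t: 12.2
tcp_pos: [0.5595, -0.0699, 0.0686]
tool_rot: [0.093, 0.996, -0.001, 0.0]
wrist_force: [-2.0, -5.4, 0.2]
gripper_width: 0.0001
grasp_force: 2.6
```

Run:
```python
from h import *
wall()
```

```text
t 12.2 washer mm [ 1.1 43.5 68.6] toolY deg 79.34 zax [-0.    -0.001 -1.   ] F [-2.   -5.38  0.25] w 6.670925277437141e-05
wall y 1797 [57.6 57.8 60.3 62.8]
```

Emit:
{"method": "step_arm", "body": {"series": [[0, -0.15, 0, 0], [0, 0, 0, 0]]}}

```text
t: 12.5
tcp_pos: [0.5585, -0.0749, 0.0686]
tool_rot: [0.093, 0.996, 0.0, 0.0]
wrist_force: [0.4, 1.2, 0.1]
gripper_width: -0.0001
grasp_force: 0.0
```

Run:
```python
from h import *
s,c,w=wall();carr()
# frame re-estimate: deck open end, console, rods, end-wall etc. from wrist+top
c=arm.capture('top');w=tow(cloud(c)).reshape(-1,3)
b=w[(w[:,2]>168)&(w[:,2]<182)&(w[:,1]>120)&(w[:,1]<220)&(abs(w[:,0])<60)];print('beam',np.round(np.nanpercentile(b,[1,50,99],axis=0),1))
d=w[(w[:,2]>14)&(w[:,2]<27)&(w[:,1]<-150)&(w[:,1]>-230)&(abs(w[:,0])<110)];print('deck end',np.round(np.nanpercentile(d,[.5,2,99],axis=0),1))
d=w[(w[:,2]>96)&(w[:,2]<120)&(w[:,1]>200)&(w[:,1]<400)&(abs(w[:,0])<80)];print('console',np.round(np.nanpercentile(d,[1,50,99],axis=0),1))
```

```text
t 12.5 washer mm [ 1.  38.4 68.6] toolY deg 79.37 zax [ 0.  0. -1.] F [0.45 1.23 0.11] w -0.00010301734871479331
wall y 1843 [57.2 57.4 59.9 62.5]
plate hist [(30, 10), (40, 10), (60, 167), (70, 163), (80, 164), (90, 111), (140, 21), (150, 66), (160, 179), (170, 187), (180, 181), (190, 174), (200, 121)]
tray edge y [ 58.4  62.5 166.6 204.8 206.9]
beam [[ -6.5 150.9 170.2]
 [ 24.3 168.2 175.4]
 [ 59.1 186.4 179.7]]
deck end [[-109.1 -200.4   15.3]
 [-106.9 -199.3   16.2]
 [ 108.2 -150.7   25.8]]
console [[-11.1 258.2  98.7]
 [ 39.4 310.6 110.3]
 [ 79.  359.3 115.6]]
```

Emit:
{"method": "step_arm", "body": {"series": [[0, -0.1, 0, 0], [0, 0, -0.85, 0], [0, 0.6, 0, 0], [0, 0.6, 0, 0], [0, 0, 0.4, 0], [0, 0, 0, 0]]}}

```text
t: 13.4
tcp_pos: [0.5656, -0.0324, 0.0852]
tool_rot: [0.093, 0.996, -0.0, -0.001]
wrist_force: [-1.4, -0.2, 0.0]
gripper_width: 0.0003
grasp_force: 0.0
```

Run:
```python
from h import *
wall()
```

```text
t 13.4 washer mm [ 0.2 81.6 85.2] toolY deg 79.37 zax [-0.003 -0.001 -1.   ] F [-1.39 -0.19  0.  ] w 0.0002608289482904435
wall y 1425 [57.5 58.1 60.7 63.2]
```

Emit:
{"method": "step_arm", "body": {"series": [[0, 0, 0.15, 0], [0, -0.1, 0, 0], [0, -0.05, 0, 0], [0, 0, 0, 0]]}}

```text
t: 13.95
tcp_pos: [0.5656, -0.0379, 0.0808]
tool_rot: [0.093, 0.996, -0.0, 0.0]
wrist_force: [1.0, -0.2, 0.6]
gripper_width: 0.0001
grasp_force: 0.0
```

Run:
```python
from h import *
wall()
```

```text
t 13.95 washer mm [ 1.3 76.1 80.8] toolY deg 79.35 zax [ 0. -0. -1.] F [ 1.04 -0.2   0.58] w 5.032285028056296e-05
wall y 1503 [57.1 57.6 60.2 62.7]
```

Emit:
{"method": "step_arm", "body": {"series": [[0, -0.08, 0, 0], [0, 0, 0, 0]]}}

```text
t: 14.25
tcp_pos: [0.5651, -0.0406, 0.0807]
tool_rot: [0.093, 0.996, 0.0, 0.0]
wrist_force: [0.3, 0.8, 0.1]
gripper_width: -0.0001
grasp_force: 0.3
```

Run:
```python
from h import *
wall()
```

```text
t 14.25 washer mm [ 1.3 73.3 80.7] toolY deg 79.38 zax [ 0.  0. -1.] F [0.32 0.79 0.06] w -0.00012253884945609162
wall y 1503 [54.7 55.3 57.9 60.3]
```

Emit:
{"method": "step_arm", "body": {"series": [[0, -0.08, 0, 0], [0, 0, 0, 0]]}}

```text
t: 14.55
tcp_pos: [0.5648, -0.0419, 0.0807]
tool_rot: [0.092, 0.996, 0.001, 0.0]
wrist_force: [1.4, 7.0, 0.0]
gripper_width: -0.0001
grasp_force: 3.5
```

Run:
```python
from h import *
wall()
```

```text
t 14.55 washer mm [ 1.2 72.  80.7] toolY deg 79.48 zax [ 0.001  0.002 -1.   ] F [1.42 7.01 0.05] w -8.130656531567246e-05
wall y 1496 [53.8 54.4 57.  59.5]
```

Emit:
{"method": "step_arm", "body": {"series": [[0, 0.15, 0, 0], [0, 0, 0, 0], [0, 0, -0.7, 0], [0, 0, 0, 0]]}}

```text
t: 15.1
tcp_pos: [0.5663, -0.0385, 0.11]
tool_rot: [0.093, 0.996, -0.0, 0.001]
wrist_force: [-0.5, -0.5, -0.1]
gripper_width: -0.0004
grasp_force: 0.0
```

Run:
```python
from h import *
wall();
c=arm.capture('scene')
w=tow(cloud(c))
for d in arm.regions_of(c,'tab_1')[:4]:
    P=w[d['mask']];print(round(d['conf'],2),np.round(d['centre']),np.round(np.nanpercentile(P,[2,50,98],axis=0),1).tolist())
```

```text
t 15.1 washer mm [  2.1  75.6 110. ] toolY deg 79.34 zax [ 0.003 -0.    -1.   ] F [-0.48 -0.46 -0.11] w -0.00039321257728640557
wall y 1047 [54.2 54.7 57.3 59.7]
0.7 [294. 232.] [[-25.6, -28.7, 31.0], [1.9, -6.2, 43.8], [21.9, 7.0, 63.8]]
0.69 [253. 198.] [[-23.8, -163.2, 36.2], [2.7, -145.8, 43.8], [21.0, -130.3, 64.1]]
0.49 [274. 215.] [[-25.0, -95.8, 31.4], [2.0, -76.2, 43.7], [20.9, -60.8, 63.4]]
```

Emit:
{"method": "step_arm", "body": {"series": [[0, -1, -0.5, 0], [0, -1, -0.5, 0], [0, -1, 0, 0], [0, -0.9, 0, 0], [0, 0, 0, 0]]}}

```text
t: 15.88
tcp_pos: [0.5354, -0.1946, 0.148]
tool_rot: [0.095, 0.995, -0.001, -0.001]
wrist_force: [0.1, 0.2, 0.0]
gripper_width: -0.0001
grasp_force: 0.0
```

```bash
cat >> h.py <<'E'
def tabs(c,s):
    w=tow(cloud(c,s));
    for k,yy in enumerate((-150,-80,-10),1):
        q=w.reshape(-1,3);q=q[(abs(q[:,1]-yy)<25)&(q[:,0]>-30)&(q[:,0]<32)];t=q[(q[:,2]>50)&(q[:,2]<68)]
        dd=q[(q[:,2]>28)&(q[:,2]<47)&(abs(q[:,0]+5)<6)&(abs(q[:,1]-yy)<6)]
        tt=t[t[:,2]>np.nanpercentile(t[:,2],98)-3] if len(t) else t
        print(k,len(t),'tab top min/mid/max',np.round(np.nanpercentile(tt,[2,50,98],axis=0),1).tolist() if len(tt) else '','disc z@-5',np.round(np.nanmedian(dd[:,2]),1))
E
python3 - <<'E'
from h import *
s,c,w=wall();tabs(c,s);save(c,'w4.png')
for d in arm.regions_of(c,'tab_1')[:4]:
    P=w[d['mask']];print(round(d['conf'],2),np.round(d['centre']),np.round(np.nanpercentile(P,[2,50,98],axis=0),1).tolist())
E
```

```text
t 15.875 washer mm [ 1.00e-01 -8.35e+01  1.48e+02] toolY deg 79.09 zax [-0.001 -0.001 -1.   ] F [0.09 0.24 0.01] w -5.1417401179958285e-05
wall y 965 [53.3 53.7 55.2 58.7]
1 427 tab top min/mid/max [[7.6, -153.7, 60.4], [14.1, -148.9, 61.7], [20.5, -144.4, 63.1]] disc z@-5 41.9
2 377 tab top min/mid/max [[7.6, -84.3, 60.1], [14.0, -79.1, 61.7], [20.9, -74.4, 63.0]] disc z@-5 41.9
3 440 tab top min/mid/max [[7.8, -14.4, 60.5], [14.0, -9.7, 61.7], [20.6, -4.8, 63.2]] disc z@-5 41.9
0.88 [325. 234.] [[-25.9, -96.8, 40.2], [-1.8, -79.4, 42.1], [18.4, -62.0, 62.3]]
0.7 [225. 237.] [[-26.3, -166.8, 36.2], [-1.7, -147.9, 42.1], [19.1, -130.8, 62.3]]
0.67 [427. 231.] [[-25.9, -27.6, 37.6], [-1.2, -10.7, 42.1], [19.6, 8.1, 62.3]]
0.45 [238.   8.] [[-155.1, -145.9, 1.1], [-148.2, -135.7, 18.2], [-146.8, -128.1, 35.7]]
```

View pics/w4.png

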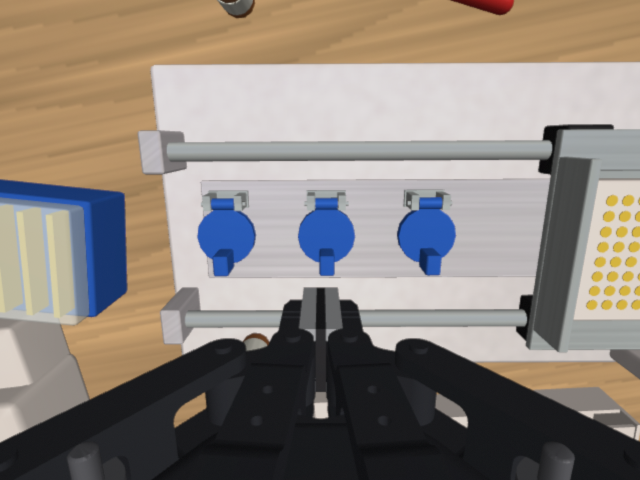

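Wrist view: all three caps are free, with tabs at px (222,262), (327,262) and (431,262), and the carrier wall at column ~555. Tabs measure (14, -149/-79/-10) mm and 62 mm high, as they must be. Now the taps, starting with cap 2.

Emit:
{"method": "step_arm", "body": {"series": [[-0.36, 0.1, 0.5, -0.07], [0, 0, 1, 0], [0, 0, 0.7, 0], [0, 0, 0.2, 0], [0, 0, 0, 0]]}}

```text
t: 16.6
tcp_pos: [0.5517, -0.1891, 0.0524]
tool_rot: [0.089, 0.996, 0.0, -0.0]
wrist_force: [-0.7, -0.1, -0.0]
gripper_width: -0.0001
grasp_force: 0.0
```

Run:
```python
from h import *
st()
```

```text
t 16.6 washer mm [ 15.2 -75.1  52.4] toolY deg 79.79 zax [-0.001  0.    -1.   ] F [-0.67 -0.07 -0.05] w -9.24985206760604e-05
```

Emit:
{"method": "step_arm", "body": {"series": [[0, -0.1, 0.05, 0.05], [0, 0, 0.025, 0], [0, 0, 0, 0]]}}

```text
t: 16.98
tcp_pos: [0.5513, -0.1942, 0.0502]
tool_rot: [0.092, 0.996, -0.0, 0.001]
wrist_force: [0.8, -1.0, 0.9]
gripper_width: 0.0001
grasp_force: 0.3
```

Emit:
{"method": "step_arm", "body": {"series": [[0, 0, 0.0125, 0], [0, 0, 0, 0]]}}

```text
t: 17.23
tcp_pos: [0.5513, -0.1939, 0.0493]
tool_rot: [0.092, 0.996, -0.0, 0.0]
wrist_force: [1.2, -0.4, 1.9]
gripper_width: 0.0002
grasp_force: 0.6
```

Emit:
{"method": "step_arm", "body": {"series": [[0, 0, 0.0125, 0], [0, 0, 0, 0]]}}

```text
t: 17.48
tcp_pos: [0.551, -0.1938, 0.0486]
tool_rot: [0.092, 0.996, 0.0, 0.0]
wrist_force: [0.7, -1.0, 0.7]
gripper_width: 0.0002
grasp_force: 0.6
```

Emit:
{"method": "step_arm", "body": {"series": [[0, 0, 0.0125, 0], [0, 0, 0, 0]]}}

```text
t: 17.73
tcp_pos: [0.5509, -0.1938, 0.048]
tool_rot: [0.092, 0.996, 0.0, -0.0]
wrist_force: [2.1, 0.1, 1.3]
gripper_width: 0.0
grasp_force: 0.5
```

Emit:
{"method": "step_arm", "body": {"series": [[0, 0, 0.025, 0], [0, 0, 0, 0]]}}

```text
t: 17.98
tcp_pos: [0.5508, -0.1938, 0.047]
tool_rot: [0.092, 0.996, 0.0, -0.0]
wrist_force: [0.6, 0.3, 1.7]
gripper_width: -0.0002
grasp_force: 0.5
```

Emit:
{"method": "step_arm", "body": {"series": [[0, 0, 0.025, 0], [0, 0, 0, 0]]}}

```text
t: 18.23
tcp_pos: [0.5508, -0.1938, 0.046]
tool_rot: [0.092, 0.996, 0.0, -0.0]
wrist_force: [0.8, 0.1, 1.1]
gripper_width: -0.0
grasp_force: 0.5
```

Run:
```python
from h import *
s=st();c=arm.capture('wrist');tabs(c,s)
```

```text
t 18.225 washer mm [ 15.2 -79.9  46. ] toolY deg 79.48 zax [-0.  0. -1.] F [0.77 0.08 1.06] w -7.589599460225438e-06
1 1393 tab top min/mid/max [[7.4, -153.6, 59.9], [13.7, -148.6, 61.6], [20.5, -144.1, 62.8]] disc z@-5 41.8
2 419 tab top min/mid/max [[3.6, -92.0, 64.9], [4.5, -79.4, 66.5], [8.5, -67.2, 67.9]] disc z@-5 38.9
3 1412 tab top min/mid/max [[7.7, -14.5, 60.0], [14.0, -10.0, 61.6], [21.0, -5.1, 62.7]] disc z@-5 41.8
```

Cap 2 is giving way: its disc has dropped 3 mm. I'll keep pressing to the stop.

Emit:
{"method": "step_arm", "body": {"series": [[0, 0, 0.025, 0], [0, 0, 0.025, 0], [0, 0, 0, 0]]}}

```text
t: 18.65
tcp_pos: [0.5508, -0.1939, 0.044]
tool_rot: [0.092, 0.996, 0.0, -0.0]
wrist_force: [0.8, -0.5, 0.8]
gripper_width: 0.0001
grasp_force: 0.4
```

Emit:
{"method": "step_arm", "body": {"series": [[0, 0, 0.0125, 0], [0, 0, 0.0125, 0], [0, 0, 0, 0]]}}

```text
t: 19.02
tcp_pos: [0.551, -0.1939, 0.0432]
tool_rot: [0.092, 0.996, -0.0, 0.0]
wrist_force: [0.2, 0.1, 3.8]
gripper_width: -0.0
grasp_force: 1.9
```

Run:
```python
from h import *
s=st();c=arm.capture('wrist');tabs(c,s)
```

```text
t 19.025 washer mm [ 15.4 -79.9  43.2] toolY deg 79.48 zax [ 0. -0. -1.] F [0.21 0.13 3.84] w -2.4974079303047566e-05
1 1468 tab top min/mid/max [[7.4, -153.6, 60.1], [13.5, -148.6, 61.6], [20.5, -144.2, 62.9]] disc z@-5 41.8
2 633 tab top min/mid/max [[3.8, -92.6, 64.9], [4.9, -79.4, 66.5], [8.5, -66.6, 67.9]] disc z@-5 37.5
3 1479 tab top min/mid/max [[7.6, -14.4, 60.0], [13.9, -10.1, 61.6], [20.9, -5.0, 62.8]] disc z@-5 41.9
```

Emit:
{"method": "step_arm", "body": {"series": [[0, 0, -0.5, 0], [0.07, 0.02, -0.2, 0], [0, 0, 0, 0]]}}

```text
t: 19.45
tcp_pos: [0.548, -0.1924, 0.0714]
tool_rot: [0.092, 0.996, -0.0, 0.0]
wrist_force: [0.5, -0.3, 0.7]
gripper_width: -0.0
grasp_force: 0.0
```

Emit:
{"method": "step_arm", "body": {"series": [[0, 0, 0, 0], [0, 0, 0, 0], [0, 0, 0.2, 0], [0, 0, 0.3, 0], [0, 0, 0, 0]], "gripper": 30}}

```text
t: 20.08
tcp_pos: [0.5475, -0.1923, 0.0497]
tool_rot: [0.092, 0.996, 0.0, -0.001]
wrist_force: [0.0, 0.2, 1.0]
gripper_width: 0.0302
grasp_force: 0.0
```

Run:
```python
from h import *
s=st();c=arm.capture('wrist');tabs(c,s);save(c,'w5.png')
```

```text
t 20.075 washer mm [ 11.6 -79.   49.7] toolY deg 79.48 zax [-0.002  0.001 -1.   ] F [0.03 0.24 1.01] w 0.0302186113919342
1 1331 tab top min/mid/max [[7.4, -153.8, 59.9], [13.7, -148.6, 61.6], [20.7, -144.2, 62.9]] disc z@-5 41.9
2 1035 tab top min/mid/max [[0.1, -103.2, 64.9], [1.2, -93.6, 66.7], [20.5, -57.6, 68.0]] disc z@-5 37.9
3 1310 tab top min/mid/max [[7.6, -14.5, 59.9], [13.8, -10.1, 61.6], [20.6, -4.9, 62.9]] disc z@-5 41.9
```

View pics/w5.png

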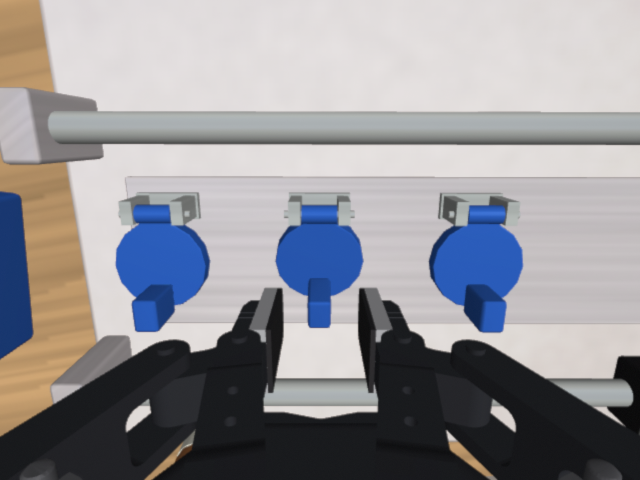

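The tab (px 320,303) lies centred between the pads (columns 275 and 365), and the cap stays sunk. I'll go down and grip.

Emit:
{"method": "step_arm", "body": {"series": [[-0.02, 0, 0.3, 0], [0, 0, 0.25, 0], [0, 0, 0, 0]]}}

```text
t: 20.5
tcp_pos: [0.5486, -0.1925, 0.0281]
tool_rot: [0.092, 0.996, 0.0, -0.001]
wrist_force: [0.2, -0.4, -0.0]
gripper_width: 0.0297
grasp_force: 0.0
```

Emit:
{"method": "step_arm", "body": {"series": [[0, 0, 0, 0], [0, 0, 0, 0], [0, 0, 0, 0], [0, 0, 0, 0]], "gripper": 4}}

```text
t: 21.0
tcp_pos: [0.5491, -0.1932, 0.0293]
tool_rot: [0.092, 0.996, -0.0, 0.0]
wrist_force: [-0.9, -3.0, -0.1]
gripper_width: 0.0082
grasp_force: 62.3
```

Run:
```python
from h import *
s=st();c=arm.capture('wrist');tabs(c,s)
g=s['tcp_pos']
# arc: tool positions so pad point follows tab point from -0.22
f=lambda a: np.array([38*np.cos(a)-12*np.sin(a),12*np.cos(a)+38*np.sin(a)])
an=np.radians([-12.6,0,15,30,45,55,65,72]);P=np.array([f(a) for a in an]);d=np.diff(P,axis=0)
print(np.round(P,1).tolist(),'rows x,z',np.round(np.c_[-d[:,0],-d[:,1]]/40,3).tolist())
```

```text
t 21.0 washer mm [ 13.3 -79.6  29.3] toolY deg 79.46 zax [ 0. -0. -1.] F [-0.92 -3.03 -0.13] w 0.008245535820391347
1 1832 tab top min/mid/max [[7.3, -153.8, 59.9], [13.6, -148.6, 61.5], [20.7, -144.1, 62.8]] disc z@-5 41.9
2 2546 tab top min/mid/max [[1.7, -96.4, 64.5], [5.6, -83.2, 66.2], [22.6, -62.2, 67.9]] disc z@-5 37.9
3 1831 tab top min/mid/max [[7.4, -14.6, 59.9], [13.7, -10.2, 61.6], [20.8, -5.1, 62.8]] disc z@-5 41.9
[[39.7, 3.4], [38.0, 12.0], [33.6, 21.4], [26.9, 29.4], [18.4, 35.4], [12.0, 38.0], [5.2, 39.5], [0.3, 39.8]] rows x,z [[0.043, -0.214], [0.11, -0.236], [0.167, -0.199], [0.213, -0.149], [0.16, -0.066], [0.17, -0.038], [0.121, -0.008]]
```

Emit:
{"method": "step_arm", "body": {"series": [[0.02, -0.0, -0.11, 0], [0.02, 0, -0.105, 0], [0.05, 0, -0.12, 0], [0.06, 0, -0.115, 0], [0.08, 0, -0.105, 0], [0.087, 0, -0.094, 0], [0, 0, 0, 0]]}}

```text
t: 21.92
tcp_pos: [0.5312, -0.1896, 0.0535]
tool_rot: [0.092, 0.996, 0.001, -0.005]
wrist_force: [-9.6, -4.2, -16.0]
gripper_width: 0.0071
grasp_force: 58.2
```

Run:
```python
from h import *
s=st();c=arm.capture('wrist');w=tow(cloud(c,s));tabs(c,s)
q=w.reshape(-1,3);q=q[(abs(q[:,1]+80)<19)&(abs(q[:,1]+80)>8)&(q[:,0]>-24)&(q[:,0]<30)]
b=c['frame'].reshape(-1,3).astype(int)
print(np.round(s['torque'],2))
```

```text
t 21.925 washer mm [ -4.9 -79.4  53.5] toolY deg 79.44 zax [-0.01   0.002 -1.   ] F [ -9.57  -4.24 -16.  ] w 0.00712216465076878
1 1167 tab top min/mid/max [[7.4, -153.7, 60.0], [13.2, -148.9, 61.6], [20.3, -144.2, 62.8]] disc z@-5 41.9
2 548 tab top min/mid/max [[-15.7, -88.3, 62.2], [0.6, -79.6, 63.9], [1.4, -73.1, 67.9]] disc z@-5 46.7
3 1148 tab top min/mid/max [[7.6, -14.4, 60.0], [13.3, -9.7, 61.6], [20.4, -4.9, 62.8]] disc z@-5 41.9
[-0.75  1.84 -0.01]
```

```bash
cat >> h.py <<'E'
def ang(c,s):
    w=tow(cloud(c,s)).reshape(-1,3);f=c['frame'].reshape(-1,3).astype(int)
    m=(f[:,2]>f[:,0]+60)&(abs(w[:,1]+80)<24)&(w[:,0]>-35)&(w[:,0]<35)&(w[:,2]>28)
    P=w[m];h=P[:,0]+23;v=P[:,2]-41
    print('blue',m.sum(),'xz sample');
    for lo in range(-12,45,4):
        k=(h>=lo)&(h<lo+4)
        if k.sum()>5: print(lo,int(k.sum()),'v med %.1f max %.1f'%(np.median(v[k]),v[k].max()))
E
python3 - <<'E'
from h import *
s=st();c=arm.capture('wrist');ang(c,s);save(c,'w6.png')
E
```

```text
t 21.975 washer mm [ -4.8 -79.4  53.4] toolY deg 79.44 zax [-0.01   0.002 -1.   ] F [ -7.35  -3.97 -16.16] w 0.006929127757604279
blue 4212 xz sample
-8 55 v med 1.7 max 3.9
-4 342 v med 3.6 max 5.6
0 263 v med 3.1 max 5.2
4 523 v med 3.8 max 35.8
8 718 v med 5.4 max 33.8
12 718 v med 6.8 max 9.1
16 489 v med 8.5 max 36.8
20 414 v med 27.1 max 39.0
24 409 v med 32.1 max 39.4
28 219 v med 35.0 max 39.7
32 62 v med 35.7 max 36.8
```

View pics/w6.png

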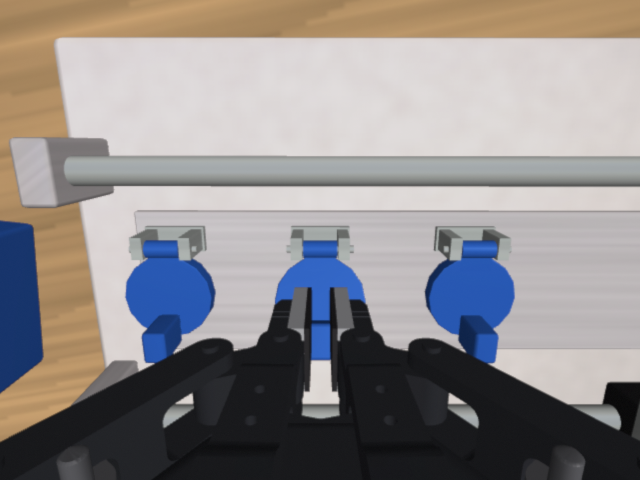

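Emit:
{"method": "step_arm", "body": {"series": [[0.1, 0, -0.02, 0], [0.11, 0, -0.05, 0], [0.11, 0, -0.04, 0], [0.1, 0, -0.02, 0], [0.1, 0, -0.02, 0], [0, 0, 0, 0]]}}

```text
t: 22.78
tcp_pos: [0.5164, -0.187, 0.0613]
tool_rot: [0.092, 0.996, -0.0, 0.001]
wrist_force: [-0.4, -5.7, -14.4]
gripper_width: 0.0059
grasp_force: 58.2
```

Run:
```python
from h import *
s=st();c=arm.capture('wrist');ang(c,s)
```

```text
t 22.775 washer mm [-19.9 -79.4  61.3] toolY deg 79.5 zax [ 0.001 -0.001 -1.   ] F [ -0.41  -5.67 -14.35] w 0.00592537120822235
blue 2142 xz sample
-8 78 v med 1.7 max 38.2
-4 314 v med 3.5 max 37.1
0 319 v med 4.3 max 32.2
4 315 v med 8.3 max 52.2
8 426 v med 37.7 max 53.1
12 404 v med 41.7 max 53.1
16 175 v med 44.6 max 46.8
20 44 v med 41.5 max 43.8
24 48 v med 37.5 max 39.4
28 14 v med 34.7 max 35.4
```

```bash
cat >> h.py <<'E'
def edge():
    c=arm.capture('scene');w=tow(cloud(c)).reshape(-1,3);f=c['frame'].reshape(-1,3).astype(int)
    for y in(-150,-80,-10):
        m=(f[:,2]>f[:,0]+50)&(abs(w[:,1]-y)<25)&(w[:,0]>-45)&(w[:,0]<35)&(w[:,2]>22)&(w[:,2]<100)
        P=w[m]; 
        if len(P)<20: print(y,len(P));continue
        q=P[:,[0,2]]-np.median(P[:,[0,2]],0);u,sv,vt=np.linalg.svd(q,full_matrices=False)
        vx,vz,x0,z0=cv2.fitLine(P[:,[0,2]].astype(np.float32),cv2.DIST_WELSCH,0,.01,.01).ravel()
        print(y,len(P),'line deg',round(np.degrees(np.arctan2(vz,vx)),1),'through',round(x0),round(z0),'x',np.round(np.percentile(P[:,0],[2,98])),'z',np.round(np.percentile(P[:,2],[2,98])))
    return c
E
python3 - <<'E'
from h import *
c=edge();cv2.imwrite('pics/s7.png',cv2.resize(c['frame'][140:280,200:380,::-1],None,fx=4,fy=4))
E
```

```text
-150 190 line deg 5.9 through -4 43 x [-24.  19.] z [35. 63.]
-80 133 line deg 46.0 through -6 62 x [-25.  10.] z [45. 88.]
-10 200 line deg 6.8 through -5 44 x [-24.  20.] z [36. 63.]
```

View pics/s7.png

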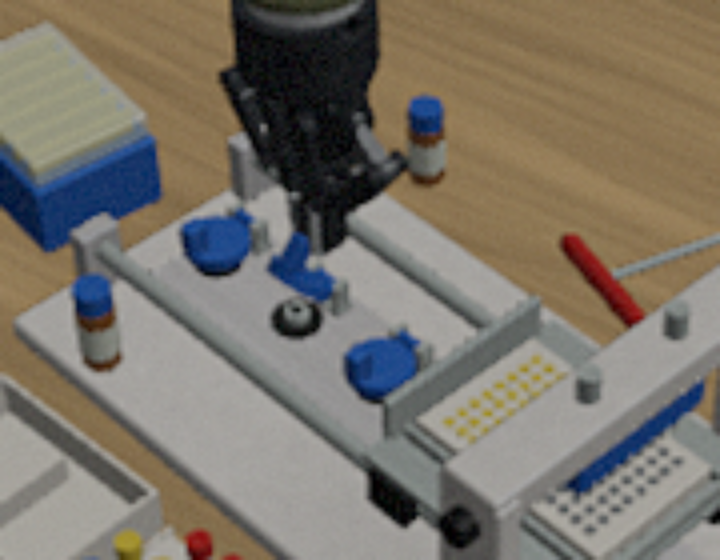

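The scene crop shows cap 2 swung open by a bit over 45° with the screw exposed at (297,315). Caps 1 (220,240) and 3 (380,365) are shut and the carrier is in place. I'll open it further.

Emit:
{"method": "step_arm", "body": {"series": [[0.1, 0.02, 0.02, 0], [0.1, 0.02, 0.01, 0], [0.1, 0, 0.01, 0], [0.1, 0, 0.01, 0], [0.08, 0, 0.02, 0], [0, 0, 0, 0]]}}

```text
t: 23.62
tcp_pos: [0.498, -0.1807, 0.0588]
tool_rot: [0.091, 0.996, 0.0, 0.0]
wrist_force: [-0.0, 0.6, 0.7]
gripper_width: 0.0036
grasp_force: 0.0
```

Run:
```python
from h import *
s=st();edge();c=arm.capture('wrist');ang(c,s)
```

```text
t 23.625 washer mm [-39.2 -76.6  58.8] toolY deg 79.54 zax [ 0.001  0.001 -1.   ] F [-0.03  0.6   0.74] w 0.003627602463228423
-150 193 line deg 6.4 through -4 43 x [-23.  19.] z [31. 63.]
-80 212 line deg -4.4 through -6 40 x [-24.  21.] z [31. 56.]
-10 203 line deg 6.7 through -5 44 x [-24.  21.] z [36. 63.]
blue 1236 xz sample
-12 20 v med 45.8 max 74.9
-8 51 v med 2.2 max 74.6
-4 95 v med 3.8 max 73.2
0 31 v med 3.3 max 4.8
4 70 v med -0.3 max 0.9
8 64 v med -1.3 max 0.1
12 60 v med -2.1 max -1.1
16 64 v med -2.9 max -1.2
20 61 v med -3.9 max -2.1
24 59 v med -4.7 max -3.6
28 179 v med -1.9 max 7.3
32 219 v med 10.2 max 14.6
36 109 v med 12.8 max 14.1
40 99 v med 12.0 max 13.1
44 55 v med 11.3 max 12.3
```

The tab slipped out of a shallow grip and the cap fell shut. I'll retry with a deeper grip.

Emit:
{"method": "step_arm", "body": {"series": [[-0.4, 0, -0.2, 0], [-0.6, -0.05, 0, 0], [-0.32, -0.02, 0, 0], [0, 0, 0.3, 0], [0, 0, 0.5, 0], [0, 0, 0, 0]], "gripper": 30}}

```text
t: 24.48
tcp_pos: [0.5469, -0.1932, 0.0324]
tool_rot: [0.092, 0.996, 0.0, -0.002]
wrist_force: [-2.0, 0.3, -0.2]
gripper_width: 0.0302
grasp_force: 0.0
```

Run:
```python
from h import *
s=st();c=arm.capture('wrist');ang(c,s)
```

```text
t 24.475 washer mm [ 11.1 -80.1  32.4] toolY deg 79.48 zax [-0.004  0.001 -1.   ] F [-2.03  0.32 -0.15] w 0.030169858801578218
blue 7875 xz sample
-8 80 v med 1.4 max 3.7
-4 458 v med 3.5 max 5.7
0 305 v med 3.1 max 5.5
4 611 v med -0.6 max 1.3
8 774 v med -1.5 max 1.2
12 801 v med -2.3 max -0.4
16 824 v med -3.2 max -1.5
20 810 v med -4.0 max 6.7
24 755 v med -4.9 max 6.0
28 829 v med -5.3 max 6.9
32 904 v med 4.8 max 14.6
36 379 v med 12.0 max 14.2
40 194 v med 11.9 max 13.5
44 150 v med 11.0 max 12.3
```

Emit:
{"method": "step_arm", "body": {"series": [[-0.05, 0, 0.1, 0], [0, 0, 0.075, 0], [0, 0, 0, 0]]}}

```text
t: 24.9
tcp_pos: [0.551, -0.1942, 0.0273]
tool_rot: [0.092, 0.996, -0.0, 0.0]
wrist_force: [0.7, 0.3, -0.6]
gripper_width: 0.03
grasp_force: 0.0
```

Emit:
{"method": "step_arm", "body": {"series": [[0, 0, 0, 0], [0, 0, 0, 0], [0, 0, 0, 0], [0, 0, 0, 0]], "gripper": 5}}

```text
t: 25.4
tcp_pos: [0.5512, -0.1938, 0.0274]
tool_rot: [0.091, 0.996, 0.0, 0.0]
wrist_force: [0.2, 3.0, 2.1]
gripper_width: 0.0081
grasp_force: 61.2
```

Emit:
{"method": "step_arm", "body": {"series": [[0.02, 0, -0.11, 0], [0.02, 0, -0.1, 0], [0.05, 0, -0.11, 0], [0, 0, 0, 0]]}}

```text
t: 25.9
tcp_pos: [0.5457, -0.1929, 0.0398]
tool_rot: [0.092, 0.996, 0.0, -0.002]
wrist_force: [-2.2, 4.7, -12.1]
gripper_width: 0.0082
grasp_force: 58.4
```

Run:
```python
from h import *
s=st();edge();c=arm.capture('wrist');ang(c,s)
```

```text
t 25.9 washer mm [  9.9 -79.9  39.8] toolY deg 79.49 zax [-0.003  0.001 -1.   ] F [ -2.16   4.67 -12.14] w 0.008242162276049092
-150 158 line deg 19.9 through 0 44 x [-15.  19.] z [36. 64.]
-80 136 line deg 5.5 through -2 44 x [-24.  20.] z [29. 93.]
-10 201 line deg 9.6 through -5 44 x [-23.  20.] z [37. 63.]
blue 6811 xz sample
-8 66 v med 1.6 max 3.0
-4 422 v med 3.5 max 5.6
0 311 v med 3.0 max 4.9
4 541 v med 1.4 max 3.5
8 730 v med 1.7 max 3.5
12 833 v med 1.9 max 4.0
16 873 v med 2.2 max 4.0
20 903 v med 2.5 max 24.8
24 698 v med 2.7 max 29.3
28 861 v med 9.3 max 30.2
32 226 v med 23.2 max 24.8
36 223 v med 23.4 max 25.0
40 124 v med 23.5 max 24.8
```

Emit:
{"method": "step_arm", "body": {"series": [[0.05, 0, -0.11, 0], [0.06, 0, -0.1, 0], [0.07, 0, -0.09, 0], [0.07, 0, -0.08, 0], [0, 0, 0, 0]]}}

```text
t: 26.62
tcp_pos: [0.5355, -0.191, 0.0546]
tool_rot: [0.092, 0.996, 0.0, -0.002]
wrist_force: [-2.5, 4.7, -19.0]
gripper_width: 0.0081
grasp_force: 58.4
```

Run:
```python
from h import *
s=st();c=arm.capture('wrist');ang(c,s)
```

```text
t 26.625 washer mm [ -0.4 -79.9  54.6] toolY deg 79.49 zax [-0.004  0.001 -1.   ] F [ -2.53   4.69 -19.04] w 0.008054370924113595
blue 5031 xz sample
-8 35 v med 1.8 max 3.0
-4 347 v med 3.4 max 5.5
0 283 v med 3.3 max 5.3
4 542 v med 4.3 max 7.0
8 724 v med 6.1 max 36.5
12 885 v med 8.1 max 33.5
16 881 v med 9.9 max 35.8
20 739 v med 12.2 max 37.4
24 397 v med 35.4 max 38.2
28 198 v med 37.4 max 39.4
```

Emit:
{"method": "step_arm", "body": {"series": [[0.08, 0, -0.05, 0], [0.09, 0, -0.04, 0], [0.09, 0, -0.035, 0], [0.09, 0, -0.025, 0], [0, 0, 0, 0]]}}

```text
t: 27.3
tcp_pos: [0.5243, -0.189, 0.0617]
tool_rot: [0.092, 0.996, 0.0, 0.001]
wrist_force: [1.5, 5.5, -16.5]
gripper_width: 0.0071
grasp_force: 58.2
```

Run:
```python
from h import *
s=st();edge();c=arm.capture('wrist');ang(c,s)
```

```text
t 27.3 washer mm [-11.9 -80.   61.7] toolY deg 79.5 zax [ 0.001 -0.    -1.   ] F [  1.51   5.55 -16.5 ] w 0.007148206737007581
-150 193 line deg 6.3 through -5 44 x [-24.  20.] z [34. 64.]
-80 142 line deg 42.1 through -4 60 x [-25.  11.] z [43. 85.]
-10 202 line deg 5.7 through -9 43 x [-23.  20.] z [36. 64.]
blue 3358 xz sample
-8 48 v med 2.1 max 4.5
-4 316 v med 3.6 max 45.3
0 338 v med 4.2 max 44.9
4 634 v med 6.9 max 37.6
8 708 v med 9.7 max 38.5
12 650 v med 13.8 max 41.7
16 470 v med 40.4 max 45.1
20 120 v med 43.5 max 45.2
24 45 v med 38.6 max 41.4
28 29 v med 34.6 max 36.3
```

Emit:
{"method": "step_arm", "body": {"series": [[0.03, 0, 0.04, 0], [0.05, 0, 0, 0], [0.06, 0, -0.02, 0], [0.06, 0, -0.02, 0], [0, 0, 0, 0]]}}

```text
t: 28.02
tcp_pos: [0.5199, -0.1881, 0.063]
tool_rot: [0.092, 0.996, -0.0, 0.004]
wrist_force: [7.5, 5.9, -6.6]
gripper_width: 0.0073
grasp_force: 58.4
```

Run:
```python
from h import *
s=st();edge();c=arm.capture('wrist');ang(c,s)
```

```text
t 28.025 washer mm [-16.3 -79.9  63. ] toolY deg 79.49 zax [ 0.008 -0.002 -1.   ] F [ 7.47  5.92 -6.55] w 0.007330418096829472
-150 192 line deg 5.1 through -4 43 x [-24.  19.] z [30. 63.]
-80 129 line deg 48.1 through -6 63 x [-24.   9.] z [45. 89.]
-10 204 line deg 7.1 through -5 43 x [-24.  21.] z [36. 63.]
blue 2807 xz sample
-8 62 v med 2.2 max 48.0
-4 334 v med 3.6 max 40.2
0 346 v med 4.4 max 40.4
4 594 v med 7.7 max 41.8
8 662 v med 12.8 max 43.5
12 501 v med 41.6 max 46.2
16 167 v med 45.1 max 46.6
20 62 v med 41.6 max 43.7
24 61 v med 37.2 max 39.3
28 18 v med 34.6 max 35.2
```

Emit:
{"method": "step_arm", "body": {"series": [[0.06, 0, -0.015, 0], [0.06, 0, -0.015, 0], [0.06, 0, -0.015, 0], [0.06, 0, -0.01, 0], [0.06, 0, 0, 0], [0, 0, 0, 0]]}}

```text
t: 28.88
tcp_pos: [0.5047, -0.1857, 0.064]
tool_rot: [0.092, 0.996, -0.0, 0.001]
wrist_force: [1.9, 4.7, -9.9]
gripper_width: 0.0051
grasp_force: 11.4
```

Run:
```python
from h import *
s=st();edge();c=arm.capture('wrist');ang(c,s)
```

```text
t 28.875 washer mm [-31.7 -80.3  64. ] toolY deg 79.49 zax [ 0.001 -0.    -1.   ] F [ 1.95  4.71 -9.92] w 0.005080821938812224
-150 192 line deg 8.0 through -5 44 x [-23.  20.] z [33. 64.]
-80 116 line deg 67.9 through -6 71 x [-24.   5.] z [46. 90.]
-10 204 line deg 8.1 through -5 43 x [-23.  20.] z [37. 63.]
blue 1427 xz sample
-8 50 v med 2.3 max 35.7
-4 165 v med 3.8 max 57.2
0 366 v med 38.4 max 58.0
4 385 v med 43.5 max 49.1
8 248 v med 18.0 max 49.1
12 72 v med 44.7 max 46.5
16 70 v med 42.1 max 43.7
20 62 v med 39.2 max 40.7
```

The grip is at the pad edge and about to slip. I'll switch to a safer way: let the cap down, then push the tab towards -x with closed fingers from its far side. The rim rides on the finger, so it can't slip out.

Emit:
{"method": "step_arm", "body": {"series": [[0, 0, 0, 0], [0, 0, 0, 0], [0, 0, -0.5, 0], [-0.7, 0, -0.3, 0], [-1, 0, 0, 0], [-0.06, 0, 0, 0], [0, 0, 0, 0]], "gripper": 30}}

```text
t: 29.85
tcp_pos: [0.5728, -0.1989, 0.0954]
tool_rot: [0.092, 0.996, -0.0, -0.0]
wrist_force: [0.3, -0.9, -0.2]
gripper_width: 0.03
grasp_force: 0.0
```

Emit:
{"method": "step_arm", "body": {"series": [[0, 0, 0, 0], [0, 0, 0.2, 0], [0, 0, 0.2, 0], [0, 0, 0, 0]], "gripper": 0}}

```text
t: 30.35
tcp_pos: [0.5727, -0.1983, 0.0785]
tool_rot: [0.092, 0.996, 0.0, -0.001]
wrist_force: [-0.7, -0.5, 0.4]
gripper_width: -0.0001
grasp_force: 0.0
```

Run:
```python
from h import *
s=st();c=arm.capture('wrist');save(c,'w8.png');tabs(c,s);ang(c,s)
w=tow(cloud(c,s)).reshape(-1,3)
for lo,hi in((-70,-45),(45,75)):
  r=w[(w[:,2]>49)&(w[:,2]<60)&(w[:,0]>lo)&(w[:,0]<hi)&(w[:,1]>-130)&(w[:,1]<-20)]
  if len(r)>5: print('rod x',np.round(np.percentile(r[:,0],[2,50,98]),1),len(r))
x,y,z=tow(s['tcp_pos']);f=w[(abs(w[:,1]-y)<14)&(abs(w[:,0]-x)<16)&(w[:,2]>z+5)&(w[:,2]<z+45)]
f=f[np.argsort(f[:,2])];print('finger low',np.round(f[:200:40],1).tolist())
```

```text
t 30.35 washer mm [ 37.5 -80.3  78.5] toolY deg 79.48 zax [-0.002  0.    -1.   ] F [-0.71 -0.52  0.36] w -5.950570173077748e-05
1 940 tab top min/mid/max [[7.7, -153.7, 60.2], [14.1, -148.8, 61.6], [20.8, -144.3, 63.0]] disc z@-5 41.8
2 588 tab top min/mid/max [[10.9, -84.0, 52.2], [16.1, -79.2, 53.4], [23.3, -74.9, 55.2]] disc z@-5 37.9
3 954 tab top min/mid/max [[7.9, -14.5, 60.1], [14.2, -10.0, 61.6], [21.3, -5.0, 63.1]] disc z@-5 41.9
blue 5429 xz sample
-8 25 v med 1.9 max 2.8
-4 261 v med 3.5 max 6.3
0 273 v med 3.0 max 5.6
4 410 v med -0.7 max 1.5
8 510 v med -1.3 max 0.5
12 577 v med -2.2 max -0.2
16 580 v med -3.1 max -0.9
20 570 v med -4.1 max -2.0
24 575 v med -4.8 max -2.9
28 559 v med -5.5 max 4.1
32 527 v med -5.3 max 14.5
36 290 v med 11.9 max 15.0
40 161 v med 11.9 max 13.8
44 111 v med 11.0 max 12.4
rod x [-63.7 -57.6 -52.5] 7860
rod x [51.3 55.  62.3] 3371
finger low [[26.9, -80.9, 91.9], [26.6, -75.9, 93.9], [26.5, -77.5, 95.2], [30.5, -87.7, 96.3], [30.2, -71.1, 97.0]]
```

Emit:
{"method": "step_arm", "body": {"series": [[0, 0.02, 0.4, 0], [0, 0, 0.4, 0], [0, 0, 0.34, 0], [0, 0, 0, 0]]}}

```text
t: 30.9
tcp_pos: [0.5726, -0.1974, 0.0322]
tool_rot: [0.092, 0.996, 0.0, -0.001]
wrist_force: [0.3, 0.8, 0.3]
gripper_width: 0.0002
grasp_force: 0.0
```

Emit:
{"method": "step_arm", "body": {"series": [[0.1, 0, 0, 0], [0.1, 0, 0, 0], [0.1, 0, 0, 0], [0.1, 0, 0, 0], [0, 0, 0, 0]]}}

```text
t: 31.52
tcp_pos: [0.5698, -0.1971, 0.038]
tool_rot: [0.091, 0.996, -0.002, 0.012]
wrist_force: [22.8, -3.1, 6.9]
gripper_width: 0.0002
grasp_force: 11.4
```

Run:
```python
from h import *
s=st();edge();c=arm.capture('wrist');ang(c,s)
```

```text
t 31.525 washer mm [ 34.4 -79.7  38. ] toolY deg 79.54 zax [ 0.023 -0.006 -1.   ] F [22.84 -3.08  6.94] w 0.0001522673009384656
-150 26 line deg 66.6 through 16 45 x [ 9. 21.] z [37. 57.]
-80 200 line deg -4.6 through -4 41 x [-24.  17.] z [33. 59.]
-10 201 line deg 6.6 through -4 44 x [-23.  21.] z [36. 64.]
blue 8769 xz sample
-8 70 v med 1.6 max 3.7
-4 458 v med 3.5 max 5.8
0 400 v med 3.0 max 5.4
4 623 v med 0.0 max 2.4
8 813 v med -0.3 max 1.5
12 902 v med -0.8 max 1.9
16 935 v med -1.3 max 0.7
20 928 v med -1.8 max 0.1
24 877 v med -2.3 max -0.6
28 1034 v med -2.4 max 13.1
32 876 v med -2.0 max 18.3
36 491 v med 15.2 max 18.2
40 260 v med 15.9 max 17.7
44 102 v med 15.4 max 16.4
```

Pushing jams by friction at this shallow angle (23 N). I'll go back to gripping. The earlier slip came from the pads' +x corner hitting the disc, so this time I grip with the pads shifted about 6 mm towards the hinge.

Emit:
{"method": "step_arm", "body": {"series": [[-0.35, 0, 0, 0], [0, 0, -0.6, 0], [0, 0, -0.6, 0], [0.4, 0, 0, 0], [0.33, 0, 0, 0], [0, 0, 0, 0]]}}

```text
t: 32.38
tcp_pos: [0.5407, -0.1916, 0.0812]
tool_rot: [0.092, 0.996, 0.0, -0.001]
wrist_force: [-0.2, 0.1, -0.1]
gripper_width: 0.0002
grasp_force: 0.0
```

Emit:
{"method": "step_arm", "body": {"series": [[0, 0, 0, 0], [0, 0, 0.2, 0], [0, 0, 0.2, 0], [0, 0, 0, 0]], "gripper": 30}}

```text
t: 32.88
tcp_pos: [0.5424, -0.1918, 0.0648]
tool_rot: [0.092, 0.996, 0.0, -0.001]
wrist_force: [-0.5, -0.7, 0.1]
gripper_width: 0.0302
grasp_force: 0.0
```

Run:
```python
from h import *
s=st();c=arm.capture('wrist');tabs(c,s);ang(c,s)
```

```text
t 32.875 washer mm [  6.5 -79.5  64.8] toolY deg 79.48 zax [-0.002  0.    -1.   ] F [-0.46 -0.72  0.11] w 0.03019637915652059
1 1066 tab top min/mid/max [[7.4, -153.7, 60.1], [13.7, -148.7, 61.6], [20.6, -144.2, 62.9]] disc z@-5 41.9
2 606 tab top min/mid/max [[10.5, -84.0, 52.1], [15.7, -79.3, 53.4], [23.5, -74.7, 55.1]] disc z@-5 38.0
3 1060 tab top min/mid/max [[7.6, -14.6, 60.0], [13.8, -10.0, 61.6], [20.9, -5.0, 62.8]] disc z@-5 41.9
blue 5443 xz sample
-8 36 v med 1.3 max 3.8
-4 322 v med 3.6 max 5.4
0 205 v med 3.2 max 5.3
4 413 v med -0.6 max 1.5
8 521 v med -1.4 max 0.3
12 559 v med -2.2 max -0.4
16 562 v med -3.1 max -1.1
20 576 v med -4.0 max -2.1
24 529 v med -4.9 max -3.1
28 612 v med -5.5 max 7.2
32 588 v med 4.2 max 14.4
36 283 v med 11.8 max 14.5
40 142 v med 12.1 max 13.3
44 95 v med 11.1 max 13.0
```

Emit:
{"method": "step_arm", "body": {"series": [[-0.03, 0, 0.4, 0], [0, 0, 0.4, 0], [0, 0, 0.17, 0], [0, 0, 0, 0], [0, 0, 0, 0]]}}

```text
t: 33.55
tcp_pos: [0.5441, -0.1923, 0.0272]
tool_rot: [0.092, 0.996, -0.0, 0.0]
wrist_force: [0.2, 0.3, 0.1]
gripper_width: 0.0301
grasp_force: 0.0
```

Run:
```python
from h import *
st()
```

```text
t 33.55 washer mm [  8.3 -79.6  27.2] toolY deg 79.48 zax [ 0. -0. -1.] F [0.18 0.27 0.06] w 0.030101187967380275
```

Emit:
{"method": "step_arm", "body": {"series": [[-0.03, 0, 0.02, 0], [0, 0, 0, 0]]}}

```text
t: 33.8
tcp_pos: [0.5455, -0.1924, 0.0265]
tool_rot: [0.092, 0.996, -0.0, 0.0]
wrist_force: [-0.4, 0.0, 0.3]
gripper_width: 0.0302
grasp_force: 0.0
```

Emit:
{"method": "step_arm", "body": {"series": [[0, 0, 0, 0], [0, 0, 0, 0], [0, 0, 0, 0], [0, 0, 0, 0]], "gripper": 5}}

```text
t: 34.3
tcp_pos: [0.5453, -0.1926, 0.0264]
tool_rot: [0.092, 0.996, -0.0, 0.0]
wrist_force: [-0.9, -0.5, 3.2]
gripper_width: 0.0079
grasp_force: 60.9
```

Emit:
{"method": "step_arm", "body": {"series": [[0.02, 0, -0.11, 0], [0.03, 0, -0.1, 0], [0.05, 0, -0.11, 0], [0.05, 0, -0.1, 0], [0, 0, 0, 0]]}}

```text
t: 34.92
tcp_pos: [0.5373, -0.1911, 0.0429]
tool_rot: [0.092, 0.996, 0.0, -0.002]
wrist_force: [-6.0, -1.9, -14.2]
gripper_width: 0.0078
grasp_force: 58.6
```

Run:
```python
from h import *
s=st();c=arm.capture('wrist');ang(c,s)
```

```text
t 34.925 washer mm [  1.3 -79.7  42.9] toolY deg 79.48 zax [-0.003  0.001 -1.   ] F [ -6.05  -1.89 -14.23] w 0.007847292241586876
blue 5325 xz sample
-8 57 v med 1.6 max 4.2
-4 398 v med 3.4 max 5.5
0 283 v med 3.1 max 5.4
4 519 v med 2.4 max 4.1
8 718 v med 3.2 max 5.2
12 850 v med 4.1 max 24.7
16 720 v med 4.8 max 22.2
20 468 v med 5.6 max 8.1
24 503 v med 19.7 max 28.8
28 405 v med 27.0 max 39.7
32 242 v med 28.6 max 30.4
36 162 v med 29.2 max 30.5
```

Emit:
{"method": "step_arm", "body": {"series": [[0.03, 0, -0.09, 0], [0.05, 0, -0.08, 0], [0.06, 0, -0.07, 0], [0.07, 0, -0.06, 0], [0, 0, 0, 0]]}}

```text
t: 35.6
tcp_pos: [0.5338, -0.1903, 0.0563]
tool_rot: [0.092, 0.996, -0.0, 0.003]
wrist_force: [5.0, -1.8, -7.3]
gripper_width: 0.0078
grasp_force: 71.3
```

Run:
```python
from h import *
s=st();edge();c=arm.capture('wrist');ang(c,s)
```

```text
t 35.6 washer mm [ -2.3 -79.5  56.3] toolY deg 79.46 zax [ 0.005 -0.001 -1.   ] F [ 5.05 -1.83 -7.32] w 0.007830112416679405
-150 195 line deg 8.9 through -4 43 x [-23.  20.] z [29. 64.]
-80 133 line deg 29.8 through -3 56 x [-24.  15.] z [40. 77.]
-10 200 line deg 6.7 through -5 44 x [-23.  21.] z [37. 64.]
blue 4755 xz sample
-8 70 v med 1.4 max 3.4
-4 332 v med 3.5 max 5.7
0 302 v med 3.6 max 6.0
4 557 v med 5.3 max 8.7
8 796 v med 7.6 max 40.2
12 985 v med 10.2 max 42.8
16 932 v med 12.9 max 44.1
20 562 v med 15.9 max 45.5
24 216 v med 40.1 max 44.6
```

Emit:
{"method": "step_arm", "body": {"series": [[0.08, 0, -0.04, 0], [0.08, 0, -0.04, 0], [0.08, 0, -0.03, 0], [0.08, 0, -0.03, 0], [0, 0, 0, 0]]}}

```text
t: 36.33
tcp_pos: [0.525, -0.1887, 0.0633]
tool_rot: [0.091, 0.996, -0.001, 0.006]
wrist_force: [10.8, -3.3, 3.1]
gripper_width: 0.0073
grasp_force: 65.4
```

Run:
```python
from h import *
s=st();edge();c=arm.capture('wrist');ang(c,s)
```

```text
t 36.325 washer mm [-11.2 -79.6  63.3] toolY deg 79.55 zax [ 0.013 -0.003 -1.   ] F [10.76 -3.28  3.07] w 0.007327223642665057
-150 194 line deg 5.2 through -5 44 x [-23.  20.] z [31. 63.]
-80 112 line deg 44.3 through -4 63 x [-24.   9.] z [46. 84.]
-10 202 line deg 6.3 through -5 43 x [-23.  21.] z [36. 64.]
blue 3563 xz sample
-8 55 v med 1.7 max 4.0
-4 302 v med 3.5 max 47.0
0 362 v med 4.6 max 46.9
4 776 v med 8.3 max 41.9
8 1036 v med 12.3 max 51.3
12 741 v med 16.6 max 52.7
16 148 v med 45.2 max 47.2
20 70 v med 41.6 max 43.6
24 65 v med 37.3 max 39.5
28 8 v med 34.8 max 35.0
```

Emit:
{"method": "step_arm", "body": {"series": [[0.05, 0, 0.02, 0], [0.06, 0, 0, 0], [0.06, 0, 0, 0], [0.06, 0, 0, 0], [0, 0, 0, 0]]}}

```text
t: 37.05
tcp_pos: [0.5176, -0.1873, 0.0637]
tool_rot: [0.092, 0.996, -0.001, 0.008]
wrist_force: [11.5, -2.0, 16.2]
gripper_width: 0.0074
grasp_force: 62.6
```

Run:
```python
from h import *
s=st();edge();c=arm.capture('wrist');ang(c,s)
```

```text
t 37.05 washer mm [-18.7 -79.5  63.7] toolY deg 79.48 zax [ 0.016 -0.004 -1.   ] F [11.54 -1.97 16.22] w 0.00743209232039051
-150 193 line deg 3.2 through -4 43 x [-24.  19.] z [29. 63.]
-80 112 line deg 52.9 through -5 67 x [-24.   7.] z [47. 89.]
-10 203 line deg 11.5 through -5 43 x [-24.  21.] z [37. 63.]
blue 2620 xz sample
-8 92 v med 1.6 max 45.8
-4 332 v med 3.7 max 40.9
0 427 v med 5.4 max 39.9
4 775 v med 11.2 max 53.3
8 586 v med 42.7 max 52.5
12 199 v med 45.9 max 48.8
16 87 v med 43.2 max 45.0
20 79 v med 39.7 max 41.9
24 40 v med 37.2 max 38.4
```

Emit:
{"method": "step_arm", "body": {"series": [[0.06, 0, -0.03, 0], [0.07, 0, -0.02, 0], [0.07, 0, -0.02, 0], [0.07, 0, -0.01, 0], [0, 0, 0, 0]]}}

```text
t: 37.78
tcp_pos: [0.5035, -0.1848, 0.0668]
tool_rot: [0.092, 0.996, -0.001, 0.005]
wrist_force: [2.4, -0.5, 32.4]
gripper_width: 0.0068
grasp_force: 71.3
```

Run:
```python
from h import *
s=st();edge();c=arm.capture('wrist');ang(c,s)
```

```text
t 37.775 washer mm [-33.  -79.6  66.8] toolY deg 79.48 zax [ 0.01  -0.002 -1.   ] F [ 2.36 -0.47 32.35] w 0.0067606678793329135
-150 192 line deg 7.7 through -4 43 x [-24.  20.] z [33. 64.]
-80 126 line deg 78.0 through -13 64 x [-25.  -3.] z [44. 90.]
-10 201 line deg 10.1 through -5 44 x [-23.  21.] z [37. 63.]
blue 1609 xz sample
-12 28 v med 38.4 max 40.3
-8 411 v med 42.9 max 56.4
-4 347 v med 47.5 max 58.1
0 370 v med 11.1 max 57.9
4 121 v med 45.9 max 47.3
8 124 v med 44.4 max 45.7
12 68 v med 43.0 max 44.5
16 105 v med 38.5 max 40.1
20 35 v med 37.4 max 38.4
```

Emit:
{"method": "step_arm", "body": {"series": [[0, 0, -0.025, 0], [0, 0, -0.02, 0], [0, 0, 0, 0], [0, 0, 0, 0]]}}

```text
t: 38.38
tcp_pos: [0.5022, -0.1845, 0.0671]
tool_rot: [0.092, 0.996, -0.0, 0.004]
wrist_force: [5.8, -0.3, 13.5]
gripper_width: 0.0068
grasp_force: 68.6
```

Run:
```python
from h import *
s=st();c=edge();cv2.imwrite('pics/s9.png',cv2.resize(c['frame'][140:280,200:380,::-1],None,fx=4,fy=4));wall();c=arm.capture('wrist');ang(c,s)
```

```text
t 38.375 washer mm [-34.4 -79.6  67.1] toolY deg 79.48 zax [ 0.007 -0.002 -1.   ] F [ 5.79 -0.34 13.49] w 0.006789556655553612
-150 192 line deg 6.7 through -4 44 x [-25.  20.] z [32. 64.]
-80 132 line deg 79.7 through -15 63 x [-25.  -4.] z [45. 91.]
-10 201 line deg 7.2 through -5 43 x [-25.  20.] z [36. 64.]
t 38.425 washer mm [-34.3 -79.6  67.1] toolY deg 79.49 zax [ 0.007 -0.002 -1.   ] F [ 4.59 -0.87 12.84] w 0.006463398345995941
wall y 0 
blue 1594 xz sample
-12 135 v med 39.3 max 56.4
-8 395 v med 45.4 max 58.0
-4 296 v med 4.9 max 58.6
0 333 v med 10.9 max 48.4
4 122 v med 45.5 max 46.8
8 133 v med 44.1 max 45.4
12 54 v med 42.4 max 43.6
16 119 v med 38.7 max 39.9
20 7 v med 37.1 max 37.5
```

View pics/s9.png

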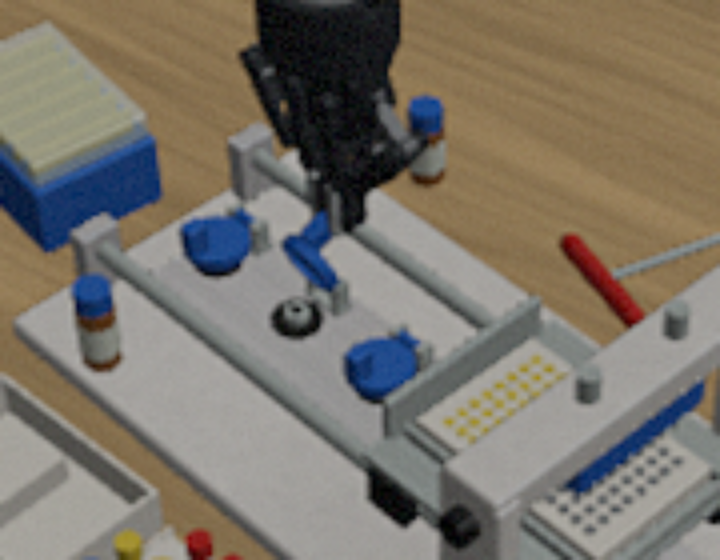

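The crop shows cap 2 held up at about 72° (310,245) with the screw (297,315) clear. Caps 1 and 3 are shut, the carrier is in its place and the vials are standing. One hold to check that it is stable.

Emit:
{"method": "step_arm", "body": {"series": [[0, 0, 0, 0], [0, 0, 0, 0], [0, 0, 0, 0], [0, 0, 0, 0], [0, 0, 0, 0], [0, 0, 0, 0], [0, 0, 0, 0], [0, 0, 0, 0]]}}

```text
t: 39.52
tcp_pos: [0.5022, -0.1845, 0.0671]
tool_rot: [0.092, 0.996, -0.001, 0.004]
wrist_force: [4.5, -1.0, 12.9]
gripper_width: 0.0067
grasp_force: 68.7
```

Run:
```python
from h import *
s=st();edge();carr()
```

```text
t 39.525 washer mm [-34.3 -79.6  67.1] toolY deg 79.48 zax [ 0.007 -0.002 -1.   ] F [ 4.54 -0.96 12.9 ] w 0.006716035379898945
-150 194 line deg 9.1 through -4 43 x [-23.  20.] z [30. 64.]
-80 127 line deg 79.3 through -13 70 x [-25.  -5.] z [45. 92.]
-10 201 line deg 8.7 through -5 43 x [-23.  21.] z [37. 63.]
plate hist [(-90, 25), (-80, 43), (-70, 21), (50, 129), (60, 110), (70, 148), (80, 171), (90, 102), (140, 17), (150, 74), (160, 176), (170, 183), (180, 189), (190, 142), (200, 92)]
tray edge y [ 55.4  59.4 163.3 201.4 202.7]
```

```bash
python3 -c "
from workcell import arm
print(arm.hand_in())"
```

```text
the job is handed in; nothing more can be done
None
```

I handed the job in at about 39.5 s: the carrier is in its notch, screw 2 is the loose one (it sank when tapped), and its cap is held steady at about 72°, with caps 1 and 3 shut. Cap 2 fell shut twice before the final grip held, and the carrier's click into the notch is inferred from its resistance to being pushed or pulled either way.

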